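# Clear the finishing tools off the spring-clip strip

## Robot

A 6-joint arm with a two-finger parallel gripper is mounted at the origin on the work surface. World frame = base frame: x ahead of the robot, y to its left, z up, the work surface at z = 0. Lengths are in m, angles in rad, forces in N, time in s.
With the tool pointing down it reaches from about 0.325 to 0.85 m from the base axis. Payload 4.4 kg.
Tool frame: the origin (TCP) lies on the mounting face of the last link; the fingertips stand 199 mm ahead of it and the grasp point (between the pads) lies 180 mm ahead of it; z points along the fingers, y is the direction in which the jaws open and shut (so a half turn about z gives the same grasp; the last joint's range is limited). The gripper opens to 94 mm and grips with 3 to 60 N. Pads are 16 mm wide; open, the fingers measure 119 mm over their backs; the gripper's body (75 mm by 177 mm) begins 78 mm behind the grasp point.
Start: joints at [1.179, 0.207, 1.542, -0, 1.393, -0.15], TCP at [0.138, 0.558, 0.405] pointing down, gripper open.
Joint ranges: [-2.73, 2.73], [-0.86, 2.22], [0.23, 2.46], [-1.11, 4.25], [0.08, 2.63], [-2.82, 2.82]. Speed limits (rad/s): [2.79, 2.79, 3.14, 3.14, 3.14, 3.14].

## Interface

Orientations are given as a 3x3 rotation matrix whose columns are the frame's x, y, z axes.
In Python, from cell import * gives the robot as it stands.
- The arm moves only by the tool play_rows, never from a script. Its argument "motion" is one flat list of numbers, 7 for each row, row after row: the shift along the world's x, y, z in mm, then the turn, a rotation vector about the world's x, y, z in rad, then the finger opening in mm, from 0 to 94. A call has 1 to 20 rows; each row is the pose to reach, as a shift and turn from the pose measured when the call began; what a row does not reach only later rows make up. A row lasts 1/12 s, in which the tool goes at most 41.7 mm and 7.16 degrees, less where a joint would pass 70% of its speed; a pose out of reach is approached as far as the arm can. A call with a gripper value outside its range is refused whole. The fingers move at their own pace and stop on an object; the grip force is fixed at half the most. Time passes only in rows, so rows that repeat a pose let the fingers close. It gives the time, the measured TCP pose, the force and the opening at its end, in the units of the state.
- read_state(): the state, without advancing time (a new reading comes with each control period).
- read_camera(name): name is "scene" or "top"; returns the picture (480x640x3 uint8, blue, green, red); there is no depth.
- camera_model(name): a dict with "intrinsics" (3x3 intrinsics, pixels), "dist_coeffs" ([k1, k2, p1, p2, k3] as OpenCV has them; the pictures are not rectified), "R" (3x3) and "t" (3): a world point X has camera coordinates R X + t. Camera axes: x right, y down, z forward; pixel columns grow to the right and rows downward; lengths in m; the calibration is good to about 2 mm. A picture is of the moment at which its call begins. camera_model takes no time and is no camera call.
- finish_job(): hands the job in, once; it reports no verdict.
The state is a dict: "t": time; "joint_positions": joint angles; "joint_velocities": joint speeds; "tau": joint torques, N m; "eef_pos": TCP position; "tcp_rot": TCP orientation; "wrist_force": force on the tool from outside, world axes, zero at the start; "torque": the same for the moment, N m; "width": opening from 0.0 (shut) to 1.0 (fully open).
Only numpy, scipy, OpenCV 4.12 (cv2) and the standard library are available. Lean on these libraries where they do the work, as an engineer would, in place of code of your own. Each camera call takes 0.05 s, during which the arm holds its last target.

## Task

Clear the spring-clip tool strip at the end of the shift: pull every tool out of its clip, put the flat-bladed scrapers in the wire wash basket and the pointed picks in the sharps drawer, all lying flat inside. Pull the drawer open first, and leave it fully shut with the picks in it. Do not disturb the bottle, the jar or the printed gear.

Things in the scene. Friction and masses are not known exactly. Their poses are not given: they have to be found in the camera images.
- strip: Fixed spring-clip tool strip: a black board 12 mm thick on the bench, reaching 160 mm along x either side of the origin (on the bench, under the middle of the clip row) and from y = -55 to +112 mm. Six spring clips in a row along its x, at x = -120, -72, -24, 24, 72, 120 mm. Each holds one tool level along the board's y, head towards +y, the middle of its handle over the board's centre line. A clip without a tool is simply empty.
- clip_row (a point): Middle of the clip row, at the height of the clipped handles' axes, 46 mm above the bench. Each clip has two pairs of springy steel leaves, 24 to 36 mm either side of the middle of the handle, whose inturned lips close over it from both sides (tops 62 mm above the bench). Pulled straight up, the handle spreads the lips and snaps out at about 10 N; it is free after 12 mm.
- grip_zone (a point): Middle of the row at the top of the clipped handles, 54 mm above the bench. Between a clip's two pairs of leaves 48 mm of handle are free to be gripped across, fingers closing along the board's x; 32 mm are clear between neighbouring handles, and 42 mm of air between the board's top and the handle tops. The board is under the whole row.
- scraper1: Flat scraper, 90 g. Lies along its own x axis. The handle is a round white bar 16 mm in diameter and 100 mm long, from x = -50 to x = +50 mm; the origin is on the handle's axis at its middle. Head: a narrow steel neck, then a flat steel blade 44 mm wide, 42 mm long, 3 mm thick in the tool's xy plane, ending at x = +109 mm. None if absent.
- scraper2: Flat scraper, 90 g. Lies along its own x axis. The handle is a round white bar 16 mm in diameter and 100 mm long, from x = -50 to x = +50 mm; the origin is on the handle's axis at its middle. Head: a narrow steel neck, then a flat steel blade 44 mm wide, 42 mm long, 3 mm thick in the tool's xy plane, ending at x = +109 mm. None if absent.
- scraper3: Flat scraper, 90 g. Lies along its own x axis. The handle is a round white bar 16 mm in diameter and 100 mm long, from x = -50 to x = +50 mm; the origin is on the handle's axis at its middle. Head: a narrow steel neck, then a flat steel blade 44 mm wide, 42 mm long, 3 mm thick in the tool's xy plane, ending at x = +109 mm. None if absent.
- pick1: Pointed pick, 70 g. Lies along its own x axis. The handle is a round white bar 16 mm in diameter and 100 mm long, from x = -50 to x = +50 mm; the origin is on the handle's axis at its middle. Head: a hexagonal white anti-roll collar 25 mm across corners at x = 46 to 54 mm, then a thin steel probe 5 mm thick, slightly bent, ending at x = +108 mm. None if absent.
- pick2: Pointed pick, 70 g. Lies along its own x axis. The handle is a round white bar 16 mm in diameter and 100 mm long, from x = -50 to x = +50 mm; the origin is on the handle's axis at its middle. Head: a hexagonal white anti-roll collar 25 mm across corners at x = 46 to 54 mm, then a thin steel probe 5 mm thick, slightly bent, ending at x = +108 mm. None if absent.
- pick3: Pointed pick, 70 g. Lies along its own x axis. The handle is a round white bar 16 mm in diameter and 100 mm long, from x = -50 to x = +50 mm; the origin is on the handle's axis at its middle. Head: a hexagonal white anti-roll collar 25 mm across corners at x = 46 to 54 mm, then a thin steel probe 5 mm thick, slightly bent, ending at x = +108 mm. None if absent.
- basket: Loose open wire wash basket, 500 g, outside 160 (x) x 210 (y) x 50 mm high, walls 5 mm, floor 4 mm thick; origin at the centre of its underside.
- sharps_unit: Fixed low grey drawer unit with one white-fronted drawer, 220 (x) x 220 (y) x 90 mm high; origin at the centre of its underside, its front faces its own -x (towards the robot).
- sharps_unit_drawer0 (a joint): How far the drawer is pulled out, m: 0 = shut, 0.149 = fully out. It slides towards the unit's -x, with about 1 N of friction, and stays where it is left.
- sharps_unit_drawer0_handle (a point): Middle of the drawer's bar handle, 35 mm in front of the drawer front: a round steel bar along the unit's y, 110 mm long, 11 mm thick, 52 mm above the bench; nothing is above it. The drawer front behind it is 63 mm high, its top edge 78 mm above the bench.
- drawer_floor (a point): Centre of the drawer's inner floor (moves with the drawer), axes as the unit's. The inside measures 175 (x) x 178 (y) mm, with walls 46 mm high and 6 mm thick; the floor lies 22 mm above the bench. With the drawer fully out, the inside is open to the sky from its front end, x = -87 mm, to x = +55 mm; the rest stays under the unit's top.
- resin_bottle: Bystander: brown bottle with a black cap, 68 mm across, 170 mm tall, upright; origin at the centre of its underside. Leave it alone.
- jar: Bystander: white screw-top jar, 80 mm across, 75 mm tall; origin at the centre of its underside. Leave it alone.
- print_gear: Bystander: grey printed gear lying flat, 84 mm across, with a hub, 40 mm tall; origin at the centre of its underside. Leave it alone.

How it is judged:
On the way, in this order (a step that is already met when the one before it is completed fails the run):
1. The sharps drawer is pulled open (at least 80 mm) (value of joint sharps_unit_drawer0 above 0.08 m), for 0.2 s.
2. Every pick lies in the drawer and the drawer is shut (x of pick1 in the frame of drawer_floor between -0.09 and 0.09 m and y of pick1 in the frame of drawer_floor between -0.09 and 0.09 m and z of pick1 in the frame of drawer_floor between -0.004 and 0.052 m and angle between pick1's own x axis and vertical between 1.2 and 1.94 rad and x of pick2 in the frame of drawer_floor between -0.09 and 0.09 m and y of pick2 in the frame of drawer_floor between -0.09 and 0.09 m and z of pick2 in the frame of drawer_floor between -0.004 and 0.052 m and angle between pick2's own x axis and vertical between 1.2 and 1.94 rad and x of pick3 in the frame of drawer_floor between -0.09 and 0.09 m and y of pick3 in the frame of drawer_floor between -0.09 and 0.09 m and z of pick3 in the frame of drawer_floor between -0.004 and 0.052 m and angle between pick3's own x axis and vertical between 1.2 and 1.94 rad and value of joint sharps_unit_drawer0 below 0.008 m), for 0.2 s.
At the end, for the whole second after the job is handed in: Every scraper has the middle of its handle inside the wash basket and below its rim, every pick has the middle of its handle inside the sharps drawer, each lying within about 21 degrees of level, at rest; the drawer is shut to within 8 mm and the basket stands upright (all of step 2 and x of scraper1 in the frame of basket between -0.08 and 0.08 m and y of scraper1 in the frame of basket between -0.105 and 0.105 m and z of scraper1 in the frame of basket between 0 and 0.05 m and angle between scraper1's own x axis and vertical between 1.2 and 1.94 rad and x of scraper2 in the frame of basket between -0.08 and 0.08 m and y of scraper2 in the frame of basket between -0.105 and 0.105 m and z of scraper2 in the frame of basket between 0 and 0.05 m and angle between scraper2's own x axis and vertical between 1.2 and 1.94 rad and x of scraper3 in the frame of basket between -0.08 and 0.08 m and y of scraper3 in the frame of basket between -0.105 and 0.105 m and z of scraper3 in the frame of basket between 0 and 0.05 m and angle between scraper3's own x axis and vertical between 1.2 and 1.94 rad and linear speed of each of scraper1, scraper2, scraper3, pick1, pick2, pick3 below 0.03 m/s and angle between basket's own z axis and vertical below 0.15 rad); the robot touches nothing.
It fails at once if The resin bottle is pushed more than 30 mm or tipped over (distance of resin_bottle from where it was at the start of the episode above 0.03 m or angle between resin_bottle's own z axis and vertical above 0.4 rad).
It fails at once if The jar is pushed more than 30 mm or tipped over (distance of jar from where it was at the start of the episode above 0.03 m or angle between jar's own z axis and vertical above 0.4 rad).
It fails at once if The printed gear is pushed more than 30 mm or tipped over (distance of print_gear from where it was at the start of the episode above 0.03 m or angle between print_gear's own z axis and vertical above 0.4 rad).
Of scraper1, scraper2, scraper3, pick1, pick2, pick3 only 4 to 6 are there at a start; the rules pass over those that are not, and their reading is None.
At some moment in a run one of basket may be knocked a few centimetres aside while the robot is not near it.
Once in a run the grip may slacken for a moment while it holds something.
It also fails if it takes over 208 s, if anything falls off the work surface, if the arm or the gripper's body presses on something with over 40 N, if the wrist force passes 120 N, or if a joint passes its speed limit or range.

## Working session

There is one attempt and no reset: what is moved stays moved. The work goes in short steps, Python scripts to look and compute and a tool call to move; the robot and the scene stay as the last step left them, time stands still between calls to the robot, and variables do not carry over. Pictures are saved under pics/ and viewed, and the job is handed in when it is done.

Besides the shell and the picture viewer there is one more tool, called after "Call:" as a command line: name --argument value ..., lists and objects as JSON in quotes. play_rows: Moves the arm, as the interface text tells. Its arguments: {"type":"object","properties":{"motion":{"type":"array","items":{"type":"number"}}},"required":["motion"]}

```bash
mkdir -p pics; ls
python3 - <<'E'
from cell import *
import cv2
s=read_state(); print(s)
for n in("scene","top"):
    im=read_camera(n); cv2.imwrite(f"pics/{n}0.png",im); m=camera_model(n); print(n,m)
E
```

```text
pics
{'t': 0.0, 'joint_positions': array([ 1.17848971e+00,  2.07433767e-01,  1.54291809e+00, -9.92770150e-06,
        1.39345966e+00, -1.50475986e-01]), 'joint_velocities': array([ 1.96310521e-03,  5.56263821e-04, -1.90399255e-03, -7.91386987e-06,
        4.21611784e-04, -1.49905175e-03]), 'tau': array([ 1.70446416e-03, -3.70854700e+01, -2.81435663e+01,  7.00837816e-02,
        3.56194808e-02, -1.64534808e-04]), 'eef_pos': array([0.13756663, 0.5579457 , 0.40349949]), 'tcp_rot': array([[-9.70901488e-01,  2.39477756e-01, -8.39286497e-04],
       [ 2.39479009e-01,  9.70899369e-01, -2.05402790e-03],
       [ 3.22968739e-04, -2.19525024e-03, -9.99997538e-01]]), 'wrist_force': array([-0.38105835, -0.4181329 ,  0.14020625]), 'torque': array([-0.028011  ,  0.00487199, -0.02658806]), 'width': 0.9974197788971251}
scene {'intrinsics': array([[494.86558714,   0.        , 329.61290888],
       [  0.        , 494.86558714, 236.74831183],
       [  0.        ,   0.        ,   1.        ]]), 'dist_coeffs': array([-0.136078,  0.      ,  0.      ,  0.      ,  0.      ]), 'R': array([[-0.36495474,  0.93098478, -0.0086816 ],
       [ 0.77973237,  0.30054038, -0.5492658 ],
       [-0.50874893, -0.20722648, -0.83560261]]), 't': array([ 0.20427323, -0.39893009,  1.80781296])}
top {'intrinsics': array([[493.09440278,   0.        , 316.3175843 ],
       [  0.        , 493.09440278, 243.77918601],
       [  0.        ,   0.        ,   1.        ]]), 'dist_coeffs': array([-0.09825494,  0.        ,  0.        ,  0.        ,  0.        ]), 'R': array([[-0.00966014, -0.99977029, -0.01913216],
       [-0.98044854,  0.01323054, -0.19633038],
       [ 0.19653841,  0.01686152, -0.98035113]]), 't': array([0.009184  , 0.58178836, 1.17049273])}
```

View pics/scene0.png

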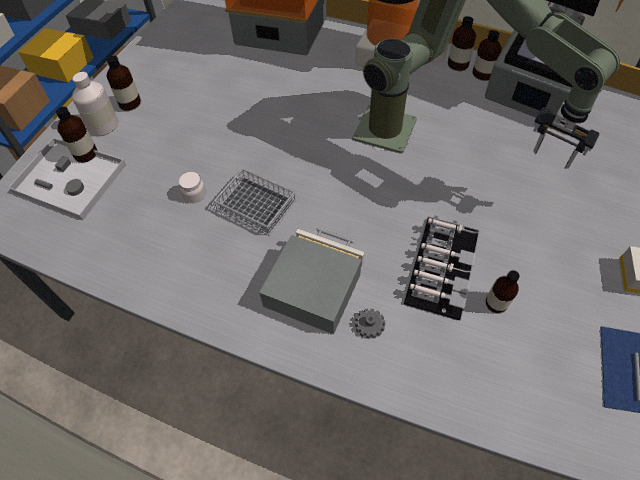

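View pics/top0.png

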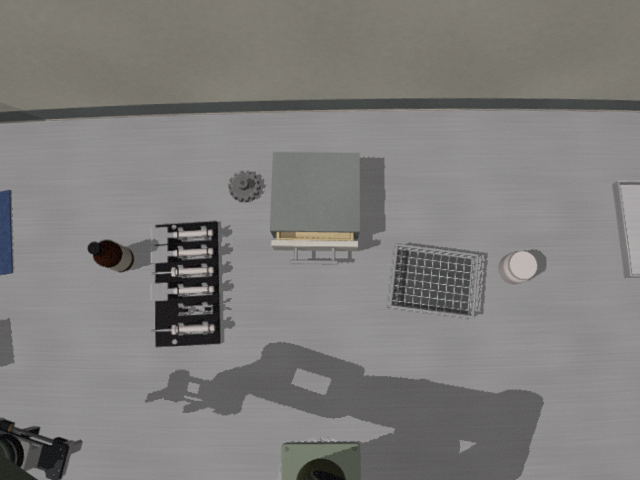

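```bash
cat > h.py <<'E'
import cv2,numpy as np
from cell import *
def ray(n,uv):
    m=camera_model(n); p=cv2.undistortPoints(np.array([[uv]],float),m["intrinsics"],m["dist_coeffs"])[0,0]
    R=m["R"];t=m["t"]; return -R.T@t, R.T@np.array([p[0],p[1],1])
def at(n,uv,z):
    c,d=ray(n,uv); return np.round(c+d*(z-c[2])/d[2],4)
def proj(n,X):
    m=camera_model(n); return cv2.projectPoints(np.array(X,float).reshape(-1,1,3),cv2.Rodrigues(m["R"])[0],m["t"],m["intrinsics"],m["dist_coeffs"])[0][:,0]
def crop(im,x0,y0,x1,y1,f,fn):
    c=cv2.resize(im[y0:y1,x0:x1],None,fx=f,fy=f,interpolation=cv2.INTER_CUBIC); cv2.imwrite(fn,c)
E
python3 - <<'E'
from h import *
t=cv2.imread("pics/top0.png");s=cv2.imread("pics/scene0.png")
crop(t,140,215,240,350,5.9/1.34,"pics/t_strip.png")
crop(t,220,145,500,325,2.8,"pics/t_box.png")
crop(s,400,205,530,325,5,"pics/s_strip.png")
E
```

```text
(no output)
```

View pics/t_strip.png

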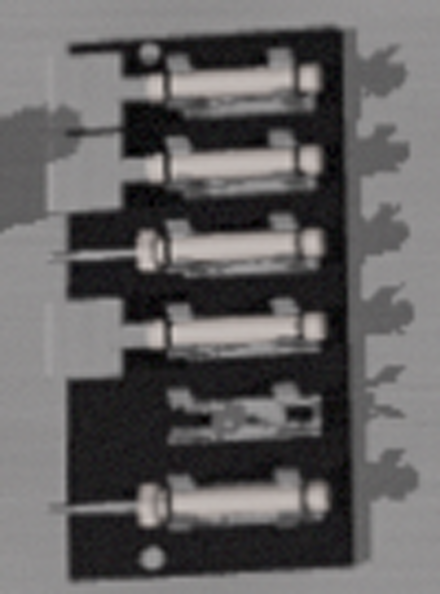

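View pics/t_box.png

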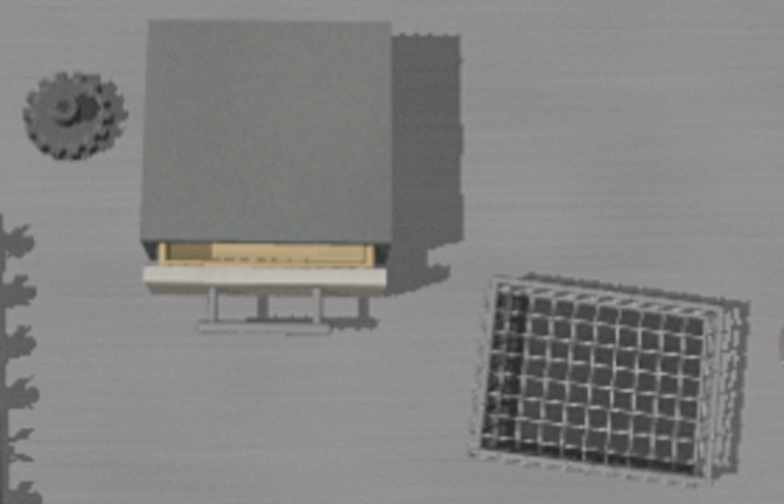

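View pics/s_strip.png

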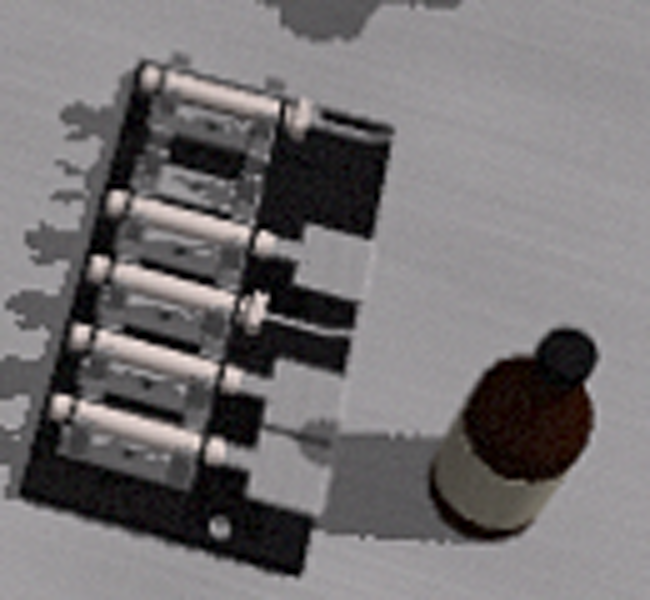

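Run:
```python
from h import *
from scipy.optimize import least_squares
k=4.403
T=lambda x,y:(140+x/k,215+y/k)
S=lambda x,y:(400+x/5,205+y/5)
# (cam, uv, local point)
obs=[("top",T(70,580),(-160,112,12)),("top",T(350,567),(-160,-55,12)),("top",T(340,30),(160,-55,12)),("top",T(70,46),(160,112,12)),
("scene",S(392,128),(-160,112,12)),("scene",S(300,577),(160,112,12)),("scene",S(20,495),(160,-55,12)),("scene",S(140,60),(-160,-55,12)),
]
for cx,y in((120,78),(72,160),(24,243),(-24,329),(-120,497)): obs.append(("top",T({120:321,72:323,24:326,-24:326,-120:328}[cx],y),(cx,-50,46)))
# handle tail in scene (centre of tail face)
for cx,p in((-120,(149,76)),(-24,(116,202)),(24,(98,267)),(72,(80,335)),(120,(60,405))): obs.append(("scene",S(*p),(cx,-48,46)))
def W(p,l):
    c,s=np.cos(p[2]),np.sin(p[2]); x,y,z=np.array(l)/1000; return (p[0]+c*x-s*y,p[1]+s*x+c*y,z)
def f(p): return np.concatenate([proj(n,W(p,l))[0]-uv for n,uv,l in obs])
r=least_squares(f,(0.5,0.25,0),loss="soft_l1",x_scale=(.01,.01,.01)); print(r.x); print(np.round(r.fun.reshape(-1,2),1))
for n in("top","scene"):
  m=camera_model(n);print(n,-m["R"].T@m["t"])
# drawer unit etc
B=lambda x,y:(220+x/2.8,145+y/2.8)
print("unit top z.09",[at("top",B(*p),.09) for p in((150,20),(390,24),(390,241),(142,241))])
print("handle",[at("top",B(*p),.052) for p in((198,327),(330,329))])
print("front top",[at("top",B(*p),.078) for p in((145,268),(386,268))])
print("basket rim",[at("top",B(*p),.05) for p in((494,277),(722,308),(713,482),(473,457))])
print("bottle",[at("top",(101,248),.17),at("top",(120,258),.0)], "gear",at("top",B(68,112),.04),"jar",at("top",(522,264),.075))
```

```text
[0.49498813 0.31206169 0.04660688]
[[-1.6  0.2]
 [-0.2  0.1]
 [-0.4 -1.4]
 [-1.2 -1.2]
 [ 0.4 -1.2]
 [ 0.2 -1.9]
 [-0.8 -2.1]
 [-0.4 -1.2]
 [-0.7 -0.2]
 [-0.9 -0.4]
 [-1.2 -0.5]
 [-0.9 -1. ]
 [-0.6 -0.3]
 [-1.1 -0.3]
 [-1.4 -0.7]
 [-1.4 -0.6]
 [-1.6 -0.7]
 [-1.6 -0.7]]
top [ 0.34045549 -0.01825177  1.26189231]
scene [1.30533209 0.30434604 1.29326799]
unit top z.09 [array([0.8136, 0.1079, 0.09  ]), array([ 0.806 , -0.1087,  0.09  ]), array([ 0.6055, -0.103 ,  0.09  ]), array([0.6086, 0.113 , 0.09  ])]
handle [array([0.5382, 0.0667, 0.052 ]), array([ 0.5349, -0.0505,  0.052 ])]
front top [array([0.587 , 0.1115, 0.078 ]), array([ 0.5841, -0.0997,  0.078 ])]
basket rim [array([ 0.5803, -0.1981,  0.05  ]), array([ 0.5493, -0.4021,  0.05  ]), array([ 0.3949, -0.3835,  0.05  ]), array([ 0.4203, -0.1734,  0.05  ])]
bottle [array([0.5561, 0.5002, 0.17  ]), array([0.5619, 0.5258, 0.    ])] gear [0.7442 0.189  0.04  ] jar [ 0.5209 -0.5032  0.075 ]
```

Call:
play_rows --motion '[399,-551,0,0,0,-1.348,30,399,-551,0,0,0,-1.348,30,399,-551,0,0,0,-1.348,30,399,-551,0,0,0,-1.348,30,399,-551,0,0,0,-1.348,30,399,-551,0,0,0,-1.348,30,399,-551,0,0,0,-1.348,30,399,-551,0,0,0,-1.348,30,399,-551,0,0,0,-1.348,30,399,-551,0,0,0,-1.348,30,399,-551,0,0,0,-1.348,30,399,-551,0,0,0,-1.348,30,399,-551,0,0,0,-1.348,30,399,-551,0,0,0,-1.348,30,399,-551,0,0,0,-1.348,30,399,-551,0,0,0,-1.348,30,399,-551,0,0,0,-1.348,30,399,-551,0,0,0,-1.348,30,399,-551,0,0,0,-1.348,30,399,-551,0,0,0,-1.348,30]'

```text
t: 1.77
eef_pos: [0.5358, 0.008, 0.4031]
tcp_rot: [[0.018, 1.0, -0.004], [1.0, -0.018, 0.001], [0.001, -0.004, -1.0]]
wrist_force: [-0.4, 0.1, -0.9]
width: 0.322
```

```bash
cat >> h.py <<'E'
def need(x,y,z,yaw=None):
    "shift (mm) and turn to get TCP to x,y,z, pointing down, jaw (tool y) axis at angle yaw mod pi"
    from scipy.spatial.transform import Rotation as Ro
    s=read_state(); p=s["eef_pos"]; R=s["tcp_rot"]
    print("t %.2f"%s["t"],"tcp",np.round(p,4),"jaw",round(np.arctan2(R[1,1],R[0,1]),4),"F",np.round(s["wrist_force"],1),"w",round(94*s["width"],1))
    sh=(np.array([x,y,z])-p)*1000; rv=np.zeros(3)
    if yaw is not None:
        best=None
        for k in(-1,0,1,2):
            a=yaw+k*np.pi; Y=np.array([np.cos(a),np.sin(a),0]); Z=np.array([0,0,-1.]); G=np.c_[np.cross(Y,Z),Y,Z]
            v=Ro.from_matrix(G@R.T).as_rotvec()
            if best is None or np.linalg.norm(v)<np.linalg.norm(best): best=v
        rv=best
    print("shift",np.round(sh,1),"turn",np.round(rv,3))
E
python3 - <<'E'
from h import *
im=read_camera("top");cv2.imwrite("pics/t1.png",im);crop(im,220,145,500,325,2.8,"pics/t1c.png")
need(.537,.007,.236,-.02)
print(read_state()["joint_positions"])
E
```

```text
t 1.82 tcp [0.5357 0.0083 0.4033] jaw -0.0174 F [ 0.9  0.5 -0.8] w 30.1
shift [   1.3   -1.3 -167.3] turn [-0.001 -0.003 -0.003]
[-1.46201321e-01  1.25607526e-01  1.63827967e+00  5.42228496e-04
  1.38109993e+00 -1.28948385e-01]
```

View pics/t1c.png

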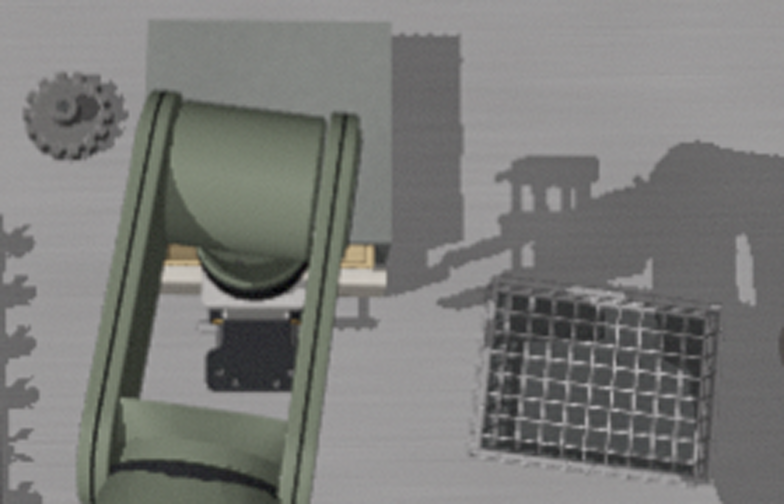

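Call:
play_rows --motion '[1,-1,-40,0,0,0,30,1,-1,-80,0,0,0,30,1,-1,-115,0,0,0,30,1,-1,-140,0,0,0,30,1,-1,-155,0,0,0,30,1,-1,-165,0,0,0,30,1,-1,-171,0,0,0,30,1,-1,-171,0,0,0,30,1,-1,-171,0,0,0,5,1,-1,-171,0,0,0,5,1,-1,-171,0,0,0,5,1,-1,-171,0,0,0,5,1,-1,-171,0,0,0,5,1,-1,-171,0,0,0,5,1,-1,-171,0,0,0,5]'

```text
t: 3.07
eef_pos: [0.5374, 0.0072, 0.2336]
tcp_rot: [[0.018, 1.0, -0.001], [1.0, -0.018, 0.001], [0.001, -0.001, -1.0]]
wrist_force: [-1.4, 0.4, 6.3]
width: 0.102
```

Call:
play_rows --motion '[-6,0,0,0,0,0,5,-14,0,0,0,0,0,5,-23,0.4,0,0,0,0,5,-32,0.6,0,0,0,0,5,-41,0.8,0,0,0,0,5,-50,1,0,0,0,0,5,-59,1.2,0,0,0,0,5,-68,1.4,0,0,0,0,5,-77,1.5,0,0,0,0,5,-86,1.7,0,0,0,0,5,-95,1.9,0,0,0,0,5,-104,2,0,0,0,0,5,-112,2,0,0,0,0,5,-120,2,0,0,0,0,5,-120,2,0,0,0,0,5]'

```text
t: 4.32
eef_pos: [0.4154, 0.01, 0.2336]
tcp_rot: [[0.018, 1.0, -0.004], [1.0, -0.018, 0.003], [0.003, -0.004, -1.0]]
wrist_force: [-0.8, 6.6, 3.7]
width: 0.109
```

Run:
```python
from h import *
im=read_camera("scene");cv2.imwrite("pics/s2.png",im);crop(im,180,150,400,330,3.3,"pics/s2c.png")
need(.4,.007,.236,-.02)
```

```text
t 4.37 tcp [0.4157 0.01   0.2336] jaw -0.0183 F [-0.8  6.6  3.5] w 9.8
shift [-15.7  -3.    2.4] turn [-0.003 -0.003 -0.002]
```

View pics/s2c.png

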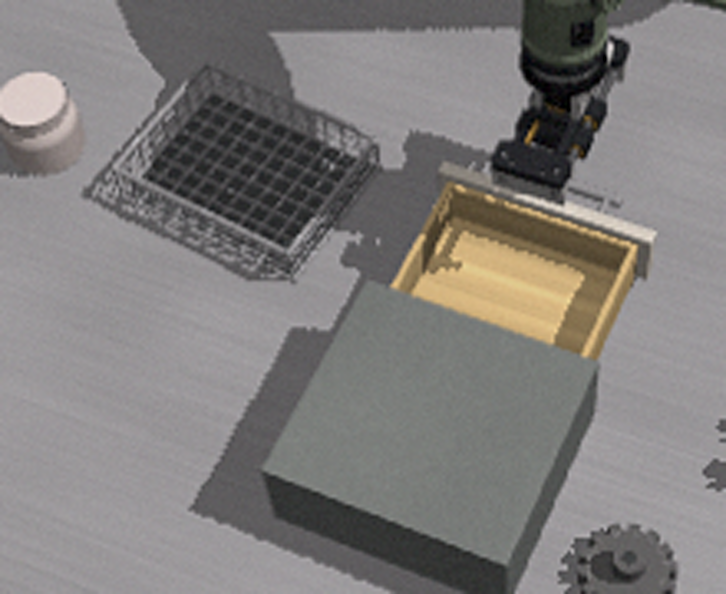

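Call:
play_rows --motion '[-5,-0.5,0,0,0,0,5,-10,-0.5,0,0,0,0,5,-15,-0.5,0,0,0,0,5,-19,-0.5,0,0,0,0,5,-23,-0.5,0,0,0,0,5,-27,-0.5,0,0,0,0,5,-27,-0.5,0,0,0,0,5]'

```text
t: 4.95
eef_pos: [0.3992, 0.008, 0.2371]
tcp_rot: [[0.022, 0.999, 0.041], [1.0, -0.022, -0.001], [-0.0, 0.041, -0.999]]
wrist_force: [43.4, 4.2, -39.9]
width: 0.105
```

Call:
play_rows --motion '[5,0,-2,0,0.03,0,5,9,0,-3,0,0.041,0,5,9,0,-3,0,0.041,0,30,9,0,-3,0,0.041,0,30,9,0,-3,0,0.041,0,30,9,0,-3,0,0.041,0,30]'

```text
t: 5.45
eef_pos: [0.4069, 0.0079, 0.2335]
tcp_rot: [[0.022, 1.0, -0.002], [1.0, -0.022, -0.001], [-0.001, -0.002, -1.0]]
wrist_force: [-0.8, 0.5, -0.3]
width: 0.313
```

Call:
play_rows --motion '[0,0,40,0,0,0,40,0,0,80,0,0,0,40,0,40,110,0,0,0.02,40,0,80,110,0,0,0.04,40,0,120,110,0,0,0.065,40,0,160,110,0,0,0.065,40,0,200,110,0,0,0.065,40,0,240,110,0,0,0.065,40,-20,280,110,0,0,0.065,40,-30,296,110,0,0,0.065,40,-30,296,110,0,0,0.065,40]'

```text
t: 6.37
eef_pos: [0.3744, 0.3064, 0.3427]
tcp_rot: [[-0.049, 0.999, -0.004], [0.999, 0.049, -0.002], [-0.001, -0.004, -1.0]]
wrist_force: [0.5, -0.5, 0.1]
width: 0.425
```

Run:
```python
from h import *
from scipy.optimize import least_squares
k=4.403
T=lambda x,y:(140+(x+.5)/k-.5,215+(y+.5)/k-.5)
S=lambda x,y:(400+(x+.5)/5-.5,205+(y+.5)/5-.5)
obs=[("top",T(70,580),(-160,112,12)),("top",T(350,567),(-160,-55,12)),("top",T(340,30),(160,-55,12)),("top",T(70,46),(160,112,12)),
("scene",S(392,128),(-160,112,12)),("scene",S(300,577),(160,112,12)),("scene",S(20,495),(160,-55,12)),("scene",S(140,60),(-160,-55,12)),
]
for cx,y in((120,78),(72,160),(24,243),(-24,329),(-120,497)): obs.append(("top",T({120:321,72:323,24:326,-24:326,-120:328}[cx],y),(cx,-50,46)))
for cx,p in((-120,(149,76)),(-24,(116,202)),(24,(98,267)),(72,(80,335)),(120,(60,405))): obs.append(("scene",S(*p),(cx,-48,46)))
def W(p,l):
    c,s=np.cos(p[2]),np.sin(p[2]); x,y,z=np.array(l)/1000; return (p[0]+c*x-s*y,p[1]+s*x+c*y,z)
def f(p,o=obs): return np.concatenate([proj(n,W(p,l))[0]-uv for n,uv,l in o])
r=least_squares(f,(0.5,0.25,0),loss="soft_l1",x_scale=(.01,.01,.01)); print(r.x); print(np.round(r.fun.reshape(-1,2),1).tolist())
for cam in("top","scene"):
    print(cam,least_squares(lambda p:f(p,[o for o in obs if o[0]==cam]),(0.5,.25,0),x_scale=(.01,.01,.01)).x)
for cx in(120,72,24,-24,-120): print(cx,np.round(W(r.x,(cx,0,46)),4))
im=read_camera("top");cv2.imwrite("pics/t3.png",im);crop(im,130,140,500,380,2.1,"pics/t3c.png")
im=read_camera("scene");cv2.imwrite("pics/s3.png",im)
need(.5,.3,.4,.0466)
```

```text
[0.49538373 0.31210945 0.04649887]
[[-1.2, 0.4], [0.1, 0.4], [-0.0, -1.2], [-0.8, -0.9], [0.8, -0.7], [0.6, -1.4], [-0.4, -1.5], [-0.1, -0.7], [-0.3, -0.0], [-0.5, -0.1], [-0.9, -0.2], [-0.5, -0.7], [-0.2, -0.1], [-0.7, 0.2], [-1.0, -0.2], [-1.0, -0.1], [-1.2, -0.2], [-1.2, -0.2]]
top [0.49468608 0.31087356 0.04684433]
scene [0.49663729 0.31392665 0.04706321]
120 [0.6153 0.3177 0.046 ]
72 [0.5673 0.3155 0.046 ]
24 [0.5194 0.3132 0.046 ]
-24 [0.4714 0.311  0.046 ]
-120 [0.3755 0.3065 0.046 ]
t 6.47 tcp [0.3761 0.3039 0.3428] jaw 0.0458 F [-0.2 -0.4  0.5] w 39.7
shift [123.9  -3.9  57.2] turn [ 0.003 -0.003  0.001]
```

View pics/t3c.png

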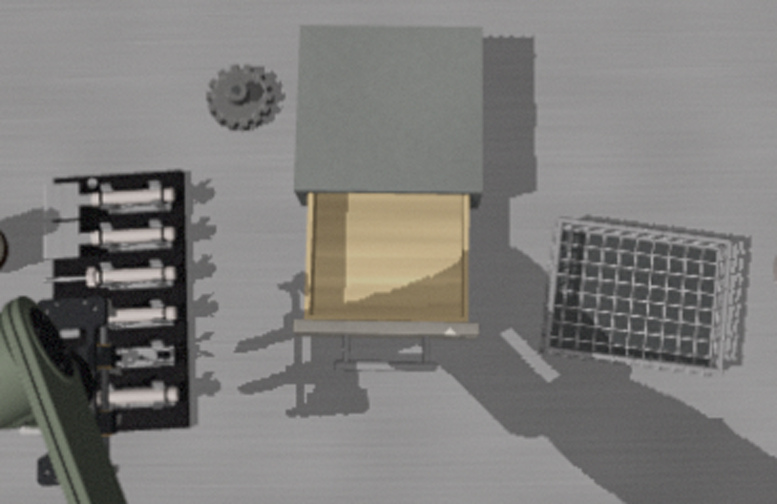

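View pics/s3.png

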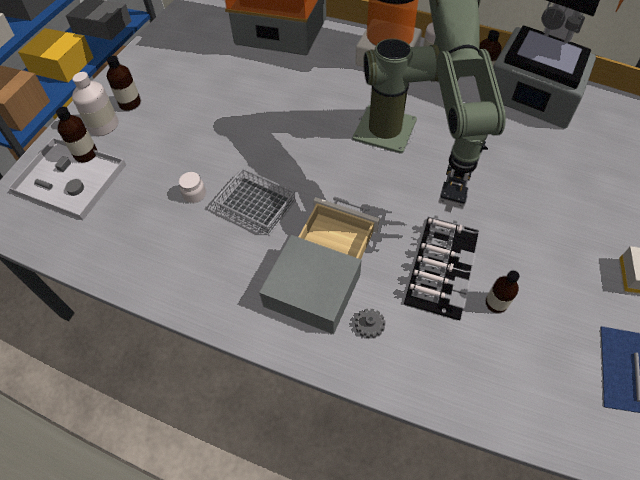

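Call:
play_rows --motion '[-1,3,-30,0.003,-0.003,0,36,-1,3,-60,0.003,-0.003,0,36,-1,3,-85,0.003,-0.003,0,36,-1,3,-100,0.003,-0.003,0,36,-1,3,-110,0.003,-0.003,0,36,-1,3,-110,0.003,-0.003,0,36,-1,3,-110,0.003,-0.003,0,36]'

```text
t: 7.05
eef_pos: [0.3756, 0.306, 0.2329]
tcp_rot: [[-0.044, 0.999, -0.0], [0.999, 0.044, -0.001], [-0.001, -0.0, -1.0]]
wrist_force: [0.7, -0.1, 0.3]
width: 0.383
```

Run:
```python
from h import *
im=read_camera("scene");crop(im,400,170,530,290,5,"pics/s4c.png")
im=cv2.imread("pics/t3.png")
need(.3755,.3065,.233,.0466)
k=2.1
T=lambda x,y:(130+(x+.5)/k-.5,140+(y+.5)/k-.5)
for n,p,z in(("inFL",(311,317),.068),("inFR",(465,317),.068),("frontTopL",(295,320),.078),("frontTopR",(478,326),.078),("barL",(335,366),.052),("barR",(437,366),.052),("unitL",(295,191),.09),("unitR",(482,191),.09),("wallR",(466,205),.068),("wallL",(310,205),.068)): print(n,at("top",T(*p),z))
crop(im,265,225,365,325,6,"pics/t3d.png")
```

```text
t 7.10 tcp [0.376  0.3065 0.2337] jaw 0.0445 F [0.4 0.4 1. ] w 36.0
shift [-0.5  0.  -0.7] turn [-0.     0.002  0.002]
inFL [0.4648 0.097  0.068 ]
inFR [ 0.4627 -0.0811  0.068 ]
frontTopL [0.4605 0.1144 0.078 ]
frontTopR [ 0.4512 -0.0952  0.078 ]
barL [0.409  0.0703 0.052 ]
barR [ 0.4078 -0.0482  0.052 ]
unitL [0.6095 0.1143 0.09  ]
unitR [ 0.6065 -0.103   0.09  ]
wallR [ 0.5948 -0.0853  0.068 ]
wallL [0.5974 0.0988 0.068 ]
```

View pics/s4c.png

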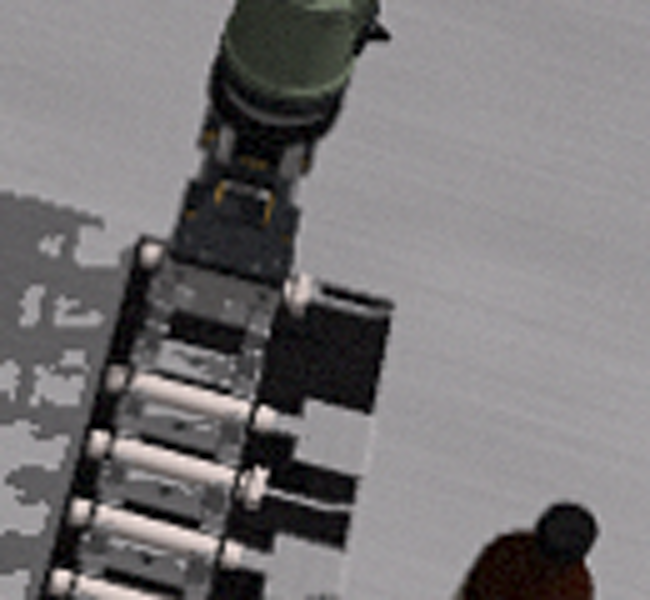

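View pics/t3d.png

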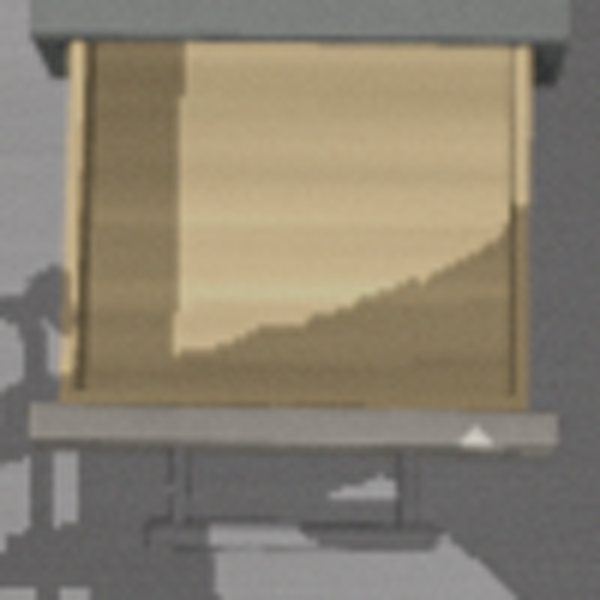

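Call:
play_rows --motion '[0,0,-1,0,0,0,10,0,0,-1,0,0,0,10,0,0,-1,0,0,0,10,0,0,-1,0,0,0,10,0,0,-1,0,0,0,10,0,0,3,0,0,0,10,0,0,7,0,0,0,10,0,0,11,0,0,0,10,0,0,15,0,0,0,10,0,0,20,0,0,0,10,0,0,30,0,0,0,10,0,0,45,0,0,0,10,0,0,60,0,0,0,10,0,0,60,0,0,0,10]'

```text
t: 8.27
eef_pos: [0.3777, 0.3074, 0.2979]
tcp_rot: [[-0.045, 0.999, 0.009], [0.999, 0.044, 0.005], [0.004, 0.009, -1.0]]
wrist_force: [0.8, 0.0, 0.1]
width: 0.16
```

Run:
```python
from h import *
im=read_camera("scene");crop(im,400,150,530,270,5,"pics/s5c.png")
need(.56,-.022,.293,-.02)
```

```text
t 8.32 tcp [0.3772 0.3071 0.2964] jaw 0.0444 F [-0.1 -0.7  0. ] w 15.0
shift [ 182.8 -329.1   -3.4] turn [-0.003  0.007 -0.064]
```

View pics/s5c.png

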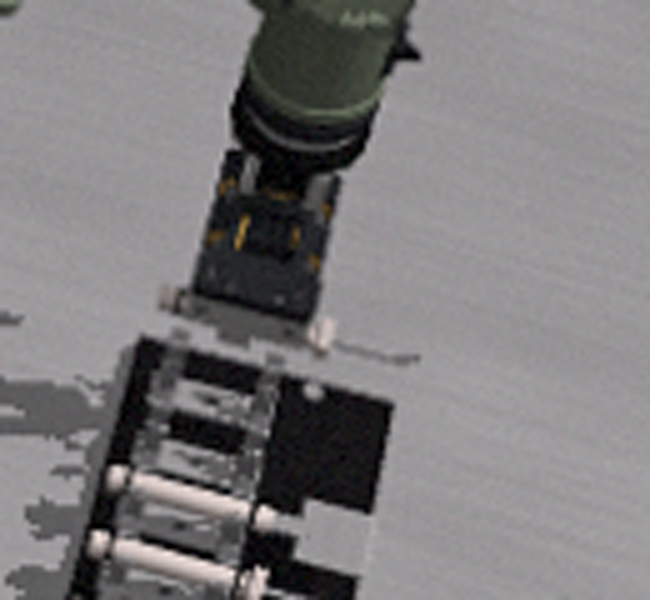

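Call:
play_rows --motion '[5,-10,10,0,0,0,10,15,-30,20,0,0,-0.01,10,28,-55,25,0,0,-0.02,10,44,-80,25,0,0,-0.03,10,60,-106,25,0,0.003,-0.04,10,75,-132,25,0,0.007,-0.064,10,90,-158,25,0,0.007,-0.064,10,104,-184,25,0,0.007,-0.064,10,118,-210,25,0,0.007,-0.064,10,132,-236,25,0,0.007,-0.064,10,146,-262,25,0,0.007,-0.064,10,160,-288,25,0,0.007,-0.064,10,172,-310,25,0,0.007,-0.064,10,180,-324,20,0,0.007,-0.064,10,183,-329,10,0,0.007,-0.064,10,183,-329,10,0,0.007,-0.064,10]'

```text
t: 9.65
eef_pos: [0.5595, -0.023, 0.3038]
tcp_rot: [[0.022, 1.0, -0.004], [1.0, -0.022, 0.004], [0.004, -0.004, -1.0]]
wrist_force: [-0.3, -0.7, -0.8]
width: 0.163
```

Run:
```python
from h import *
im=read_camera("scene");crop(im,220,150,420,310,3.7,"pics/s6c.png")
im=read_camera("top");crop(im,200,145,400,305,3.7,"pics/t6c.png")
need(.56,-.022,.25,-.02)
```

```text
t 9.75 tcp [ 0.5591 -0.0212  0.3048] jaw -0.0193 F [1.  0.4 0.2] w 15.3
shift [  0.9  -0.8 -54.8] turn [-0.005 -0.003 -0.001]
```

View pics/s6c.png

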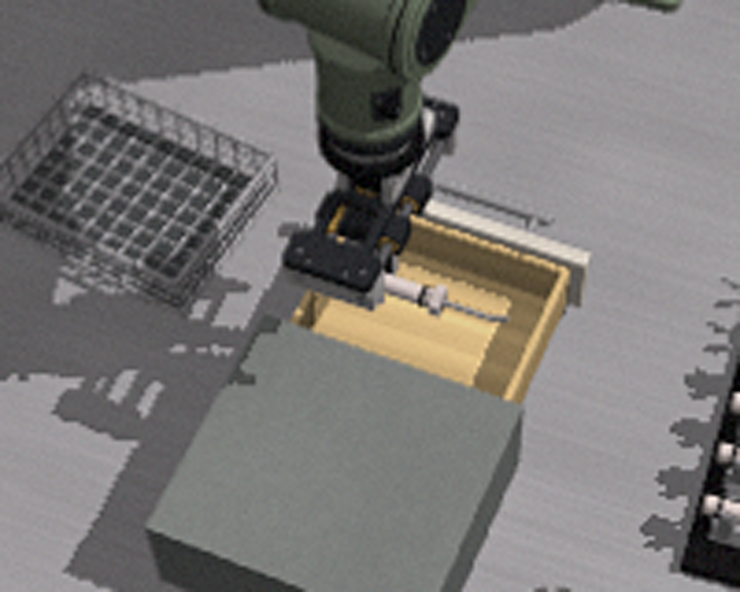

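View pics/t6c.png

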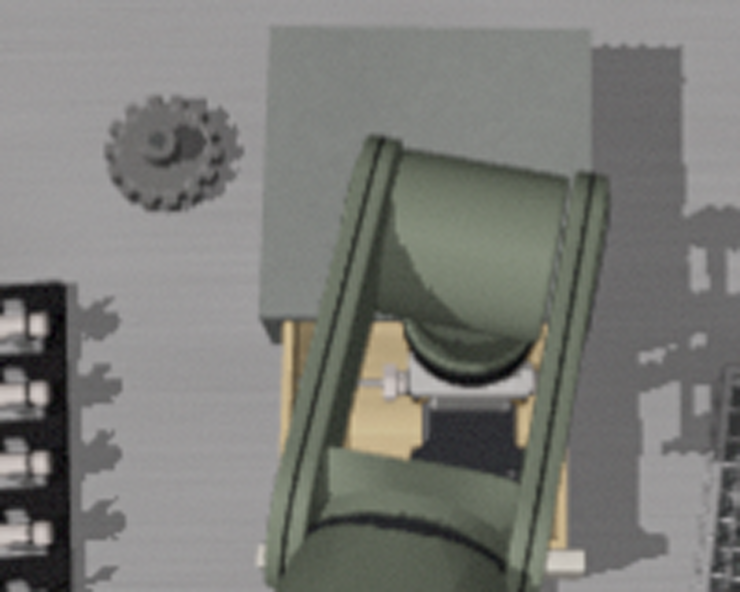

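Run:
```python
from h import *
print(at("top",(305.6,248),.118), at("scene",(220+503/3.7,150+318/3.7),.118),at("scene",(220+433/3.7,150+298/3.7),.118))
```

```text
[0.5599 0.0269 0.118 ] [0.5603 0.0818 0.118 ] [0.5623 0.0249 0.118 ]
```

Call:
play_rows --motion '[1,-1,-25,0,0,0,10,1,-1,-45,0,0,0,10,1,-1,-60,0,0,0,10,1,-1,-70,0,0,0,10,1,-1,-77,0,0,0,10,1,-1,-79,0,0,0,10,1,-1,-79,0,0,0,10,1,-1,-79,0,0,0,28,1,-1,-79,0,0,0,28,1,-1,-79,0,0,0,28,1,-1,-74,0,0,0,28,1,-1,-60,0,0,0,28,1,-1,-40,0,0,0,28,1,-1,-10,0,0,0,28,1,-1,10,0,0,0,36]'

```text
t: 11.0
eef_pos: [0.5606, -0.0224, 0.3177]
tcp_rot: [[0.019, 1.0, -0.001], [1.0, -0.019, 0.004], [0.004, -0.001, -1.0]]
wrist_force: [-0.2, -0.4, 1.0]
width: 0.339
```

Run:
```python
from h import *
need(.5194,.3132,.34,.0466)
```

```text
t 11.00 tcp [ 0.5606 -0.0224  0.3177] jaw -0.0195 F [-0.2 -0.4  1. ] w 31.9
shift [-41.2 335.6  22.3] turn [-0.004 -0.001  0.066]
```

Call:
play_rows --motion '[-5,30,22,0,0,0.01,36,-8,65,22,0,0,0.02,36,-12,100,22,0,0,0.03,36,-16,135,22,0,0,0.04,36,-20,170,22,0,0,0.05,36,-24,205,22,0,0,0.066,36,-28,240,22,0,0,0.066,36,-33,275,22,0,0,0.066,36,-37,305,22,0,0,0.066,36,-40,325,22,0,0,0.066,36,-41,335,22,-0.004,0,0.066,36,-41,335,22,-0.004,0,0.066,36]'

```text
t: 12.0
eef_pos: [0.5191, 0.3143, 0.3403]
tcp_rot: [[-0.049, 0.999, 0.0], [0.999, 0.049, 0.0], [0.0, 0.0, -1.0]]
wrist_force: [0.2, -0.2, 0.1]
width: 0.382
```

Run:
```python
from h import *
im=read_camera("top");cv2.imwrite("pics/t7.png",im);crop(im,130,140,500,380,2.1,"pics/t7c.png")
need(.5194,.3132,.2325,.0466)
```

```text
t 12.05 tcp [0.5195 0.313  0.34  ] jaw 0.0482 F [-1.   0.1 -0.5] w 35.8
shift [-1.000e-01  2.000e-01 -1.075e+02] turn [ 0.    -0.    -0.002]
```

View pics/t7c.png

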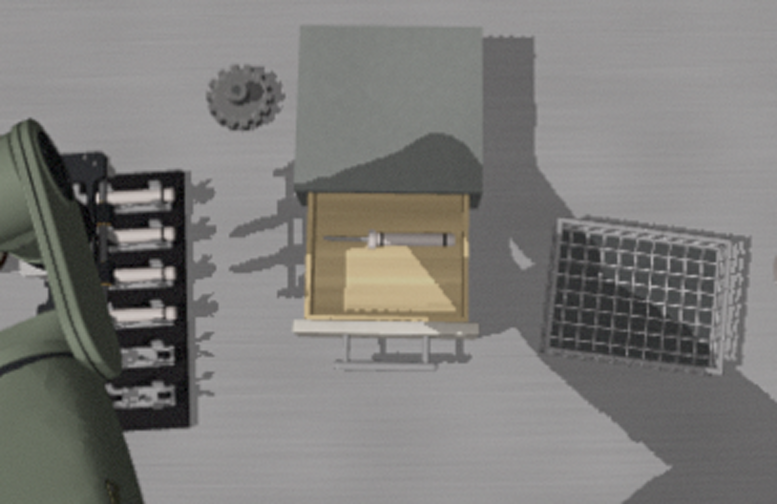

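Call:
play_rows --motion '[0,0,-35,0,0,0,36,0,0,-65,0,0,0,36,0,0,-90,0,0,0,36,0,0,-102,0,0,0,36,0,0,-108,0,0,0,36,0,0,-108,0,0,0,36,0,0,-108,0,0,0,10,0,0,-108,0,0,0,10,0,0,-108,0,0,0,10,0,0,-108,0,0,0,10,0,0,-108,0,0,0,10,0,0,-103,0,0,0,10,0,0,-98,0,0,0,10,0,0,-93,0,0,0,10,0,0,-87,0,0,0,10,0,0,-75,0,0,0,10,0,0,-55,0,0,0,10,0,0,-35,0,0,0,10,0,0,-20,0,0,0,10,0,0,-20,0,0,0,10]'

```text
t: 13.72
eef_pos: [0.5212, 0.3138, 0.3261]
tcp_rot: [[-0.048, 0.999, 0.009], [0.999, 0.048, 0.004], [0.003, 0.01, -1.0]]
wrist_force: [0.8, 0.6, -0.6]
width: 0.159
```

Run:
```python
from h import *
im=read_camera("scene");crop(im,400,150,530,270,5,"pics/s8c.png")
need(.51,-.022,.315,-.02)
```

```text
t 13.77 tcp [0.5206 0.3135 0.3238] jaw 0.0481 F [ 0.2 -0.1 -0.7] w 15.4
shift [ -10.6 -335.5   -8.8] turn [-0.002  0.007 -0.068]
```

View pics/s8c.png

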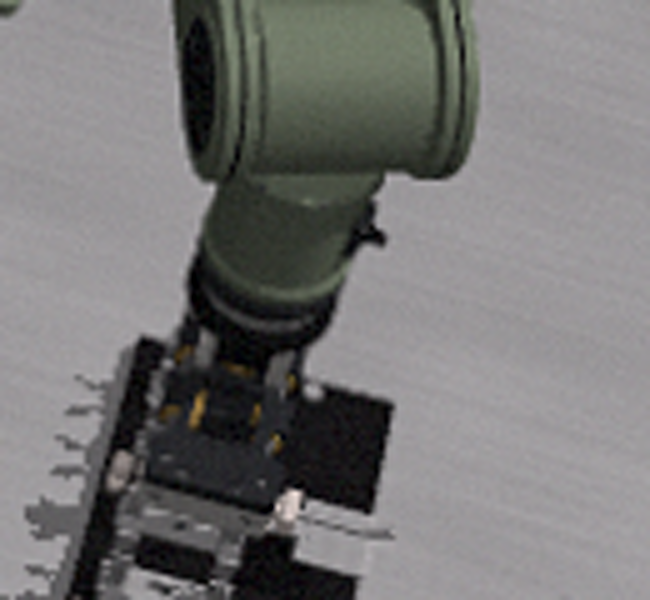

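Call:
play_rows --motion '[0,-12,0,0,0,0,10,-1,-32,0,0,0.007,-0.01,10,-2,-58,0,0,0.007,-0.02,10,-3,-84,0,0,0.007,-0.03,10,-4,-110,0,0,0.007,-0.04,10,-5,-137,0,0,0.007,-0.055,10,-6,-164,0,0,0.007,-0.068,10,-7,-191,0,0,0.007,-0.068,10,-8,-218,0,0,0.007,-0.068,10,-8,-245,0,0,0.007,-0.068,10,-9,-272,0,0,0.007,-0.068,10,-10,-299,0,0,0.007,-0.068,10,-10,-318,0,0,0.007,-0.068,10,-11,-331,-5,0,0.007,-0.068,10,-11,-336,-10,0,0.007,-0.068,10,-11,-336,-10,0,0.007,-0.068,10]'

```text
t: 15.1
eef_pos: [0.5084, -0.0238, 0.3118]
tcp_rot: [[0.022, 1.0, -0.005], [1.0, -0.022, 0.003], [0.003, -0.005, -1.0]]
wrist_force: [0.1, 0.5, -1.1]
width: 0.164
```

Run:
```python
from h import *
im=read_camera("scene");crop(im,220,150,420,310,3.7,"pics/s9c.png")
need(.51,-.022,.225,-.02)
```

```text
t 15.15 tcp [ 0.5087 -0.0229  0.3123] jaw -0.0213 F [ 0.1  0.3 -0.9] w 14.9
shift [  1.3   0.9 -87.3] turn [-0.003 -0.004  0.001]
```

View pics/s9c.png

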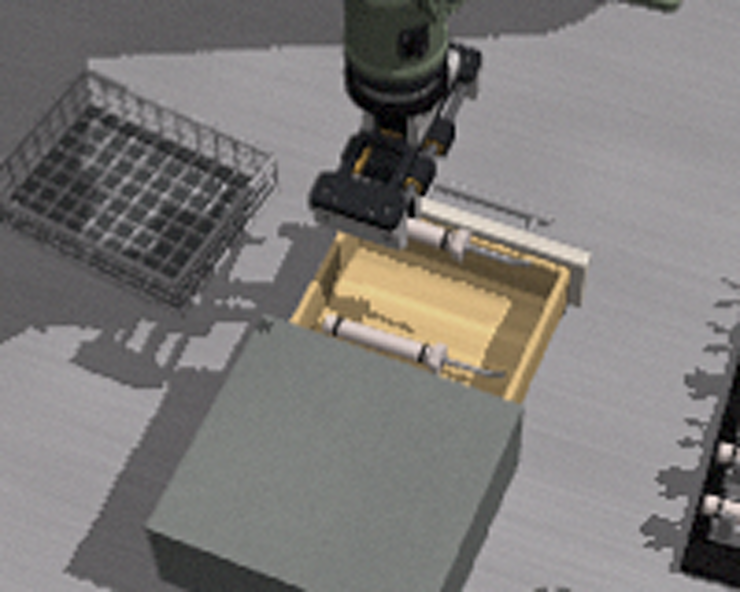

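Call:
play_rows --motion '[2,0,-25,0,0,0,10,2,0,-45,0,0,0,10,2,0,-62,0,0,0,10,2,0,-74,0,0,0,10,2,0,-82,0,0,0,10,2,0,-87,0,0,0,10,2,0,-87,0,0,0,10,2,0,-87,0,0,0,28,2,0,-87,0,0,0,28,2,0,-87,0,0,0,28,2,0,-82,0,0,0,28,2,0,-68,0,0,0,28,2,0,-48,0,0,0,28,2,0,-18,0,0,0,28,2,0,0,0,0,0,28,-58,28,5,0,0,0,28,-101,28,5,0,0,0,28,-103,28,5,0,0,0,28]'

```text
t: 16.65
eef_pos: [0.4033, 0.0058, 0.318]
tcp_rot: [[0.021, 1.0, -0.004], [1.0, -0.02, 0.003], [0.003, -0.004, -1.0]]
wrist_force: [0.3, 0.4, 0.0]
width: 0.298
```

Run:
```python
from h import *
im=read_camera("scene");crop(im,220,150,420,310,3.7,"pics/s10c.png")
need(.408,.009,.232,-.02)
```

```text
t 16.70 tcp [0.3994 0.0067 0.3164] jaw -0.0199 F [-2.4  2.6 -0.9] w 28.0
shift [  8.6   2.3 -84.4] turn [-0.004 -0.011 -0.   ]
```

View pics/s10c.png

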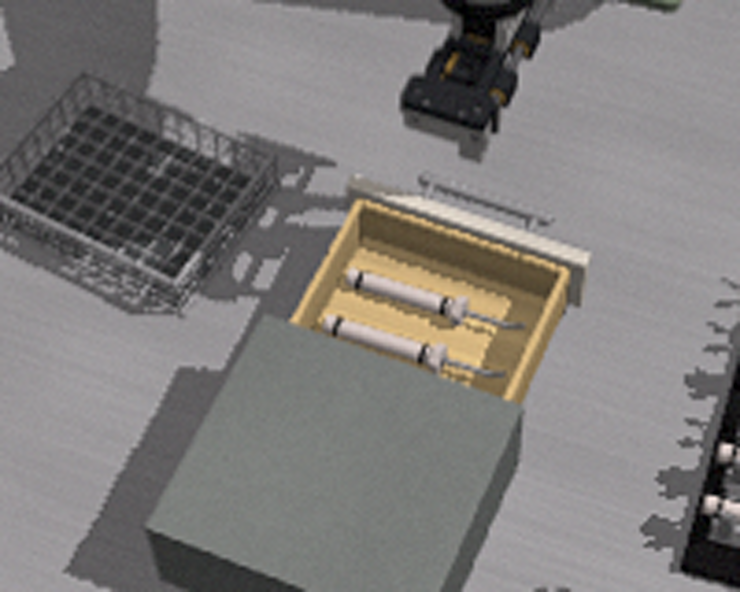

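Call:
play_rows --motion '[8,2,-10,0,0,0,28,8,2,-35,0,0,0,28,8,2,-60,0,0,0,28,8,2,-76,0,0,0,28,8,2,-84,0,0,0,28,8,2,-84,0,0,0,28,8,2,-84,0,0,0,5,8,2,-84,0,0,0,5,8,2,-84,0,0,0,5,8,2,-84,0,0,0,5,8,2,-84,0,0,0,5]'

```text
t: 17.62
eef_pos: [0.4085, 0.0086, 0.2336]
tcp_rot: [[0.02, 1.0, -0.007], [1.0, -0.02, 0.004], [0.004, -0.007, -1.0]]
wrist_force: [1.4, -0.5, 2.0]
width: 0.104
```

Call:
play_rows --motion '[5,0,0,0,0,0,5,13,0,0,0,0,0,5,22,-0.4,0,0,0,0,5,31,-0.6,0,0,0,0,5,40,-0.8,0,0,0,0,5,49,-1,0,0,0,0,5,58,-1.2,0,0,0,0,5,67,-1.4,0,0,0,0,5,76,-1.5,0,0,0,0,5,85,-1.7,0,0,0,0,5,94,-1.9,0,0,0,0,5,103,-2,0,0,0,0,5,112,-2,0,0,0,0,5,118,-2,0,0,0,0,5,123,-2,0,0,0,0,5,126,-2,0,0,0,0,5,126,-2,0,0,0,0,5]'

```text
t: 19.03
eef_pos: [0.536, 0.0056, 0.2336]
tcp_rot: [[0.02, 1.0, -0.005], [1.0, -0.02, 0.001], [0.001, -0.005, -1.0]]
wrist_force: [0.6, -7.4, -0.8]
width: 0.105
```

Run:
```python
from h import *
im=read_camera("scene");crop(im,220,150,420,310,3.7,"pics/s11c.png")
need(.54,.006,.234,-.02)
```

```text
t 19.08 tcp [0.5359 0.0056 0.2336] jaw -0.0199 F [-0.2 -6.5 -1.3] w 9.9
shift [4.1 0.4 0.4] turn [-0.001 -0.004 -0.   ]
```

View pics/s11c.png

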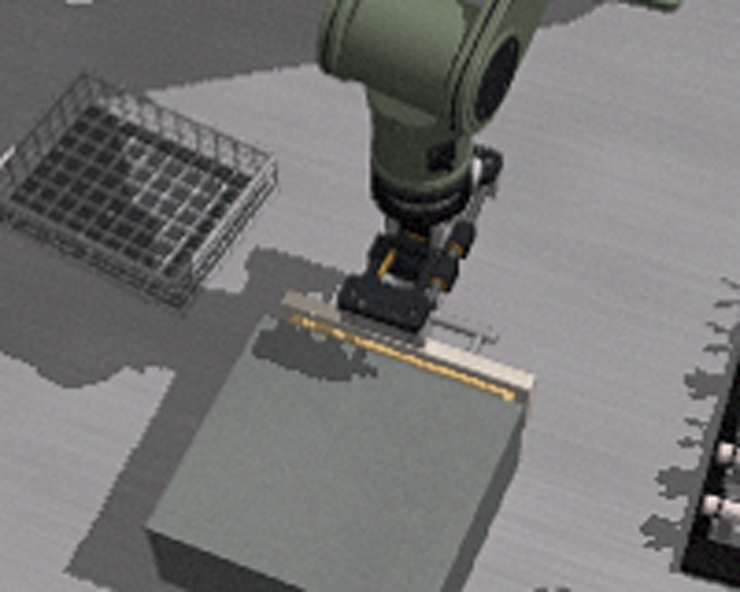

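Call:
play_rows --motion '[3,1,0,0,0,0,5,6,1,0,0,0,0,5,9,1,0,0,0,0,5,11,1,0,0,0,0,5,11,1,0,0,0,0,5]'

```text
t: 19.5
eef_pos: [0.5479, 0.0056, 0.2336]
tcp_rot: [[0.02, 1.0, -0.003], [1.0, -0.02, -0.001], [-0.001, -0.003, -1.0]]
wrist_force: [-0.4, -6.2, 0.1]
width: 0.106
```

Call:
play_rows --motion '[2,0,0,0,0,0,5,4,0,0,0,0,0,5,6,0,0,0,0,0,5,8,0,0,0,0,0,5,8,0,0,0,0,0,5]'

```text
t: 19.92
eef_pos: [0.5566, 0.0054, 0.2336]
tcp_rot: [[0.02, 1.0, -0.002], [1.0, -0.02, -0.001], [-0.001, -0.002, -1.0]]
wrist_force: [0.4, -4.7, -0.3]
width: 0.107
```

Run:
```python
from h import *
im=read_camera("scene");crop(im,220,150,420,310,3.7,"pics/s12c.png")
need(.56,.006,.234,-.02)
```

```text
t 19.97 tcp [0.5565 0.0054 0.2336] jaw -0.0197 F [ 0.9 -4.4 -1.3] w 10.2
shift [3.5 0.6 0.4] turn [ 0.001 -0.002 -0.   ]
```

View pics/s12c.png

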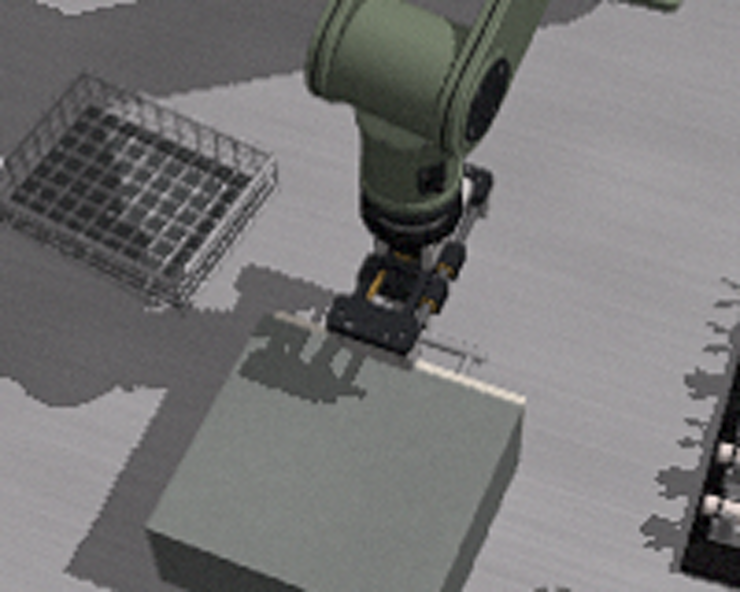

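Call:
play_rows --motion '[2,0,0,0,0,0,5,4,0,0,0,0,0,5,4,0,0,0,0,0,5,4,0,0,0,0,0,5]'

```text
t: 20.3
eef_pos: [0.5586, 0.0055, 0.2336]
tcp_rot: [[0.019, 1.0, -0.01], [1.0, -0.019, -0.002], [-0.002, -0.009, -1.0]]
wrist_force: [-9.7, -5.8, 8.8]
width: 0.109
```

Call:
play_rows --motion '[4,0,0,0,0,0,5,5,0,0,0,0,0,5,5,0,0,0,0,0,5]'

```text
t: 20.55
eef_pos: [0.5608, 0.0055, 0.2335]
tcp_rot: [[0.018, 1.0, -0.022], [1.0, -0.018, -0.002], [-0.002, -0.022, -1.0]]
wrist_force: [-13.5, -4.5, 12.9]
width: 0.108
```

Call:
play_rows --motion '[-2,0,0,0,-0.015,0,5,-2,0,0,0,-0.02,0,5,-2,0,0,0,-0.02,0,28,-2,0,0,0,-0.02,0,28,-2,0,0,0,-0.02,0,28,-2,0,20,0,-0.02,0,28,-2,0,60,0,-0.02,0,36,-2,0,100,0,-0.02,0,36,-4,0,110,0,-0.02,0,36]'

```text
t: 21.3
eef_pos: [0.5594, 0.0058, 0.3503]
tcp_rot: [[0.018, 1.0, 0.011], [1.0, -0.018, -0.002], [-0.002, 0.011, -1.0]]
wrist_force: [1.1, -0.3, 1.0]
width: 0.384
```

Run:
```python
from h import *
im=read_camera("scene");crop(im,220,150,420,310,3.7,"pics/s13c.png")
need(.4714,.311,.34,.0466)
```

```text
t 21.35 tcp [0.559  0.0058 0.3502] jaw -0.0177 F [0.1 1.2 1.6] w 36.2
shift [-87.6 305.2 -10.2] turn [0.002 0.011 0.064]
```

View pics/s13c.png

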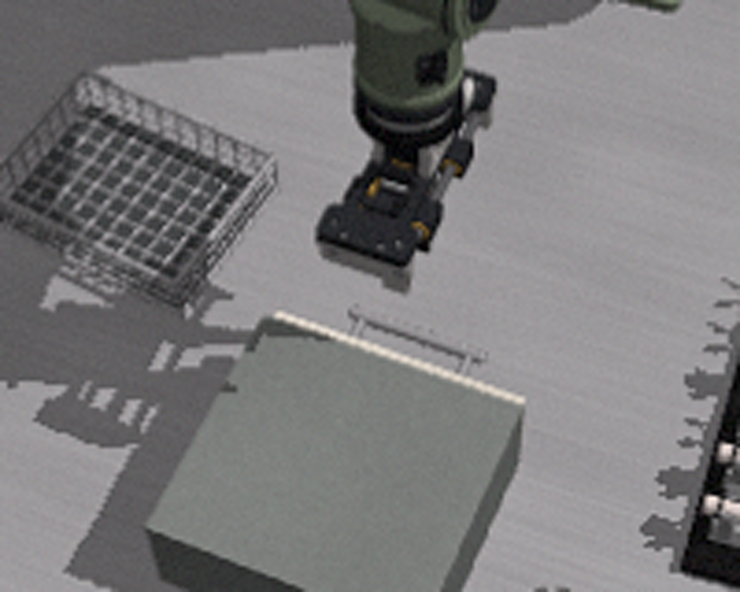

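Call:
play_rows --motion '[-10,32,0,0,0,0.01,36,-20,66,0,0,0.01,0.02,36,-30,100,-5,0,0.01,0.03,36,-40,134,-10,0,0.01,0.04,36,-50,168,-10,0,0.01,0.05,36,-60,202,-10,0,0.01,0.064,36,-70,236,-10,0,0.01,0.064,36,-78,268,-10,0,0.01,0.064,36,-84,290,-10,0,0.01,0.064,36,-88,305,-10,0,0.01,0.064,36,-88,305,-40,0,0.01,0.064,36,-88,305,-70,0,0.01,0.064,36,-88,305,-85,0,0.01,0.064,36,-88,305,-85,0,0.01,0.064,36]'

```text
t: 22.52
eef_pos: [0.468, 0.3101, 0.259]
tcp_rot: [[-0.047, 0.999, -0.01], [0.999, 0.047, -0.006], [-0.006, -0.01, -1.0]]
wrist_force: [-0.2, -0.9, -0.8]
width: 0.386
```

Run:
```python
from h import *
need(.4714,.311,.2325,.0466)
```

```text
t 22.52 tcp [0.468  0.3101 0.259 ] jaw 0.0468 F [-0.2 -0.9 -0.8] w 36.2
shift [  3.4   0.9 -26.5] turn [ 0.006 -0.01  -0.   ]
```

Call:
play_rows --motion '[3,1,-10,0.006,-0.01,0,36,3,1,-20,0.006,-0.01,0,36,3,1,-27,0.006,-0.01,0,36,3,1,-27,0.006,-0.01,0,36,3,1,-27,0.006,-0.01,0,10,3,1,-27,0.006,-0.01,0,10,3,1,-27,0.006,-0.01,0,10,3,1,-27,0.006,-0.01,0,10,3,1,-27,0.006,-0.01,0,10,3,1,-22,0.006,-0.01,0,10,3,1,-17,0.006,-0.01,0,10,3,1,-12,0.006,-0.01,0,10,3,1,-6,0.006,-0.01,0,10,3,1,5,0.006,-0.01,0,10,3,1,25,0.006,-0.01,0,10,3,1,45,0.006,-0.01,0,10,3,1,65,0.006,-0.01,0,10,3,1,70,0.006,-0.01,0,10]'

```text
t: 24.02
eef_pos: [0.4722, 0.3118, 0.3341]
tcp_rot: [[-0.047, 0.999, 0.007], [0.999, 0.047, 0.003], [0.003, 0.007, -1.0]]
wrist_force: [0.1, 0.9, -1.2]
width: 0.163
```

```bash
cat >> h.py <<'E'
def bask(uvs):
    "fit basket pose to rim outer corners in top image: order far-left, far-right, near-right, near-left"
    from scipy.optimize import least_squares
    L=[(.08,.105),(.08,-.105),(-.08,-.105),(-.08,.105)]
    def W(p,l): c,s=np.cos(p[2]),np.sin(p[2]); return (p[0]+c*l[0]-s*l[1],p[1]+s*l[0]+c*l[1],.05)
    r=least_squares(lambda p:np.concatenate([proj("top",W(p,l))[0]-u for l,u in zip(L,uvs)]),(.48,-.29,-.13),x_scale=.01)
    print("basket",np.round(r.x,4),"res",np.round(r.fun,1)); return r.x
def inb(b,x,y):
    c,s=np.cos(b[2]),np.sin(b[2]); return np.round((b[0]+c*x-s*y,b[1]+s*x+c*y),4)
E
python3 - <<'E'
from h import *
im=read_camera("scene");crop(im,400,150,530,270,5,"pics/s14c.png")
im=read_camera("top");cv2.imwrite("pics/t14.png",im);crop(im,370,220,510,340,5,"pics/t14c.png")
need(.4714,.311,.32,.0466)
E
```

```text
t 24.12 tcp [0.4717 0.3114 0.3315] jaw 0.0469 F [-0.5 -0.2 -1.5] w 15.1
shift [ -0.3  -0.4 -11.5] turn [-0.002  0.004 -0.   ]
```

View pics/s14c.png

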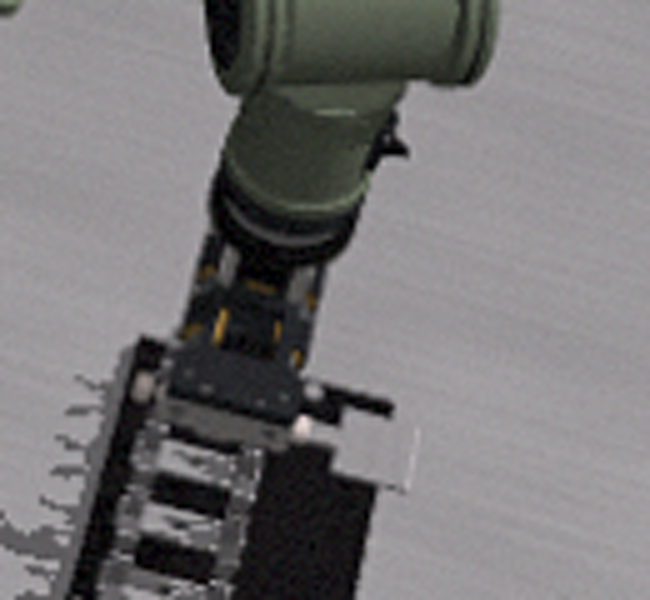

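View pics/t14c.png

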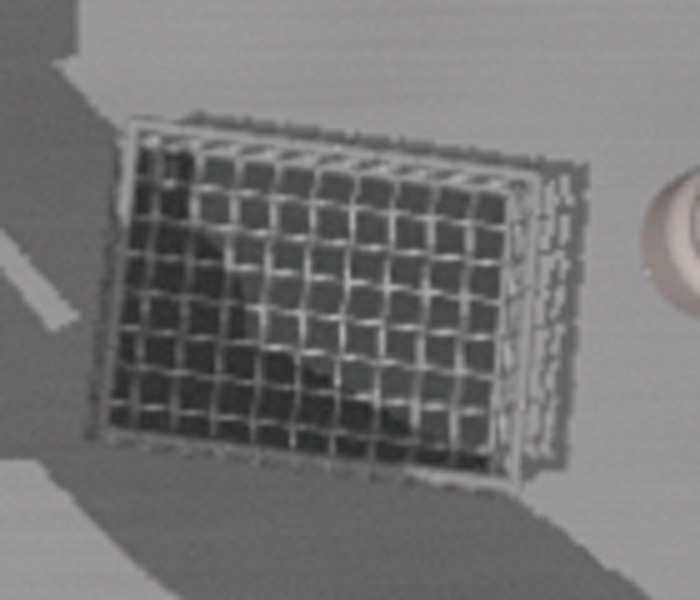

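Run:
```python
from h import *
u=[(370+(x+.5)/5-.5,220+(y+.5)/5-.5) for x,y in((132,120),(540,175),(520,487),(106,435))]
b=bask(u)
for x in(.047,0,-.047): print(x,inb(b,x,-.029))
need(*inb(b,.047,-.029),.32,b[2])
```

```text
basket [ 0.4878 -0.2895 -0.1381] res [-0.2 -0.1  1.1 -0.9  0.7  0.5 -1.5  0.5]
0.047 [ 0.5304 -0.3247]
0 [ 0.4838 -0.3182]
-0.047 [ 0.4373 -0.3118]
t 24.12 tcp [0.4717 0.3114 0.3315] jaw 0.0469 F [-0.5 -0.2 -1.5] w 15.1
shift [  58.7 -636.1  -11.5] turn [-0.001  0.004 -0.185]
```

Call:
play_rows --motion '[1,-12,0,0,0,0,10,3,-35,0,0,0,-0.01,10,6,-65,0,0,0,-0.02,10,9,-98,0,0,0,-0.03,10,12,-131,0,0,0,-0.04,10,15,-164,0,0,0,-0.05,10,18,-197,0,0,0,-0.06,10,21,-230,0,0,0,-0.07,10,24,-263,0,0,0,-0.08,10,27,-296,0,0,0,-0.09,10,30,-329,0,0,0,-0.1,10,33,-362,0,0,0,-0.11,10,36,-395,0,0,0,-0.12,10,39,-428,0,0,0,-0.13,10,42,-461,0,0,0,-0.14,10,45,-494,0,0,0,-0.15,10,48,-527,0,0,0,-0.16,10,51,-560,0,0,0,-0.17,10,54,-590,0,0,0,-0.18,10,57,-615,0,0,0,-0.185,10]'

```text
t: 25.78
eef_pos: [0.5272, -0.3061, 0.3295]
tcp_rot: [[0.14, 0.99, 0.001], [0.99, -0.14, 0.002], [0.003, 0.001, -1.0]]
wrist_force: [1.0, -0.1, -1.6]
width: 0.161
```

Call:
play_rows --motion '[1,-20,0,0,0,0,10,2,-29,-3,0,0,0,10,2,-29,-5,0,0,0,10,2,-29,-5,0,0,0,10]'

```text
t: 26.12
eef_pos: [0.5283, -0.3346, 0.3223]
tcp_rot: [[0.14, 0.99, -0.002], [0.99, -0.14, 0.006], [0.005, -0.002, -1.0]]
wrist_force: [0.5, -0.0, -0.1]
width: 0.159
```

Run:
```python
from h import *
im=read_camera("scene");crop(im,160,120,340,260,4.2,"pics/s15c.png")
im=read_camera("top");cv2.imwrite("pics/t15.png",im);crop(im,370,220,510,340,5,"pics/t15c.png")
need(.5284,-.3245,.21,-.138)
```

```text
t 26.22 tcp [ 0.5289 -0.3336  0.3235] jaw -0.1391 F [ 1.3 -0.8 -1.3] w 15.3
shift [  -0.5    9.1 -113.5] turn [-0.004 -0.     0.001]
```

View pics/s15c.png

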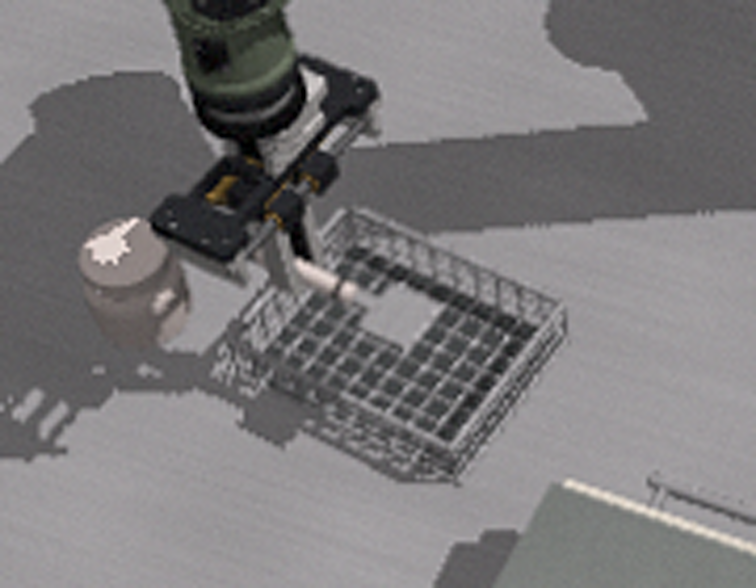

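View pics/t15c.png

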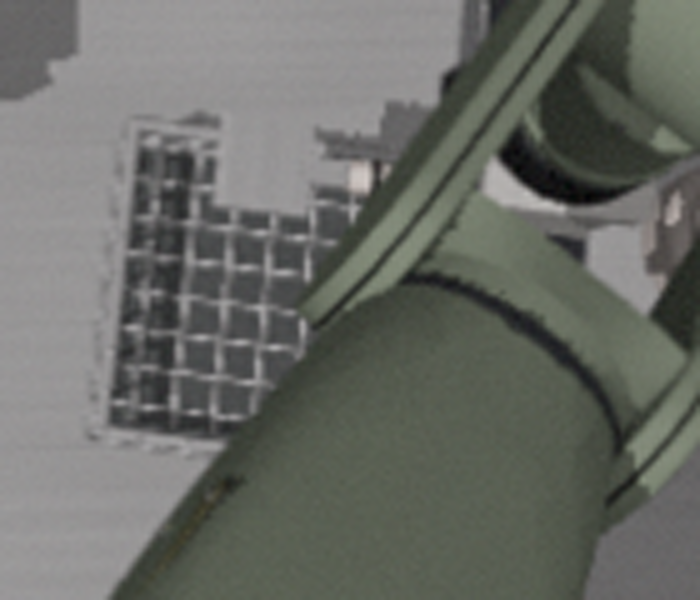

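Call:
play_rows --motion '[-2,5,-10,-0.004,0,0,10,-2,9,-35,-0.004,0,0,10,-2,9,-60,-0.004,0,0,10,-2,9,-80,-0.004,0,0,10,-2,9,-95,-0.004,0,0,10,-2,9,-107,-0.004,0,0,10,-2,9,-114,-0.004,0,0,10,-2,9,-114,-0.004,0,0,10,-2,9,-114,-0.004,0,0,10]'

```text
t: 26.97
eef_pos: [0.5271, -0.3242, 0.2096]
tcp_rot: [[0.138, 0.99, -0.0], [0.99, -0.138, 0.0], [0.0, -0.0, -1.0]]
wrist_force: [0.3, -0.1, -1.1]
width: 0.163
```

Run:
```python
from h import *
im=read_camera("scene");crop(im,160,120,340,260,4.2,"pics/s16c.png")
need(.5284,-.3245,.209,-.138)
```

```text
t 27.02 tcp [ 0.5274 -0.3247  0.2104] jaw -0.1388 F [ 0.1 -0.2 -0.8] w 15.4
shift [ 1.   0.2 -1.4] turn [0.001 0.001 0.001]
```

View pics/s16c.png

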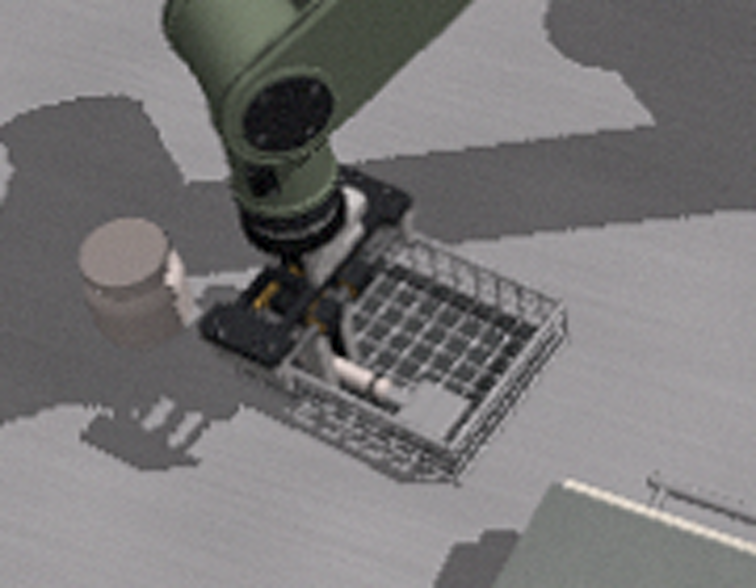

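Inside the basket, close to the far wall. Release and lift.

Call:
play_rows --motion '[0,0,-1,0,0,0,23,0,0,-1,0,0,0,23,0,0,-1,0,0,0,23,0,0,5,0,0,0,23,0,0,20,0,0,0,23,0,0,50,0,0,0,23,0,0,85,0,0,0,23,0,0,120,0,0,0,36,0,35,130,0,0,0.02,36,2,75,130,0,0,0.04,36,4,115,130,0,0,0.06,36,8,155,130,0,0,0.08,36,11,195,130,0,0,0.1,36,14,235,130,0,0,0.12,36,17,275,130,0,0,0.14,36,20,315,130,0,0,0.16,36,23,355,130,0,0,0.185,36,26,395,130,0,0,0.185,36,29,435,130,0,0,0.185,36,32,475,130,0,0,0.185,36]'

```text
t: 28.68
eef_pos: [0.5592, 0.1523, 0.3415]
tcp_rot: [[-0.046, 0.999, 0.003], [0.999, 0.046, -0.0], [-0.0, 0.003, -1.0]]
wrist_force: [0.7, 0.7, -0.6]
width: 0.386
```

Run:
```python
from h import *
im=read_camera("top");cv2.imwrite("pics/t17.png",im);crop(im,370,220,510,340,5,"pics/t17c.png")
need(.5673,.3155,.33,.0466)
```

```text
t 28.73 tcp [0.559  0.1585 0.3417] jaw 0.0514 F [ 0.3  2.5 -0.3] w 35.8
shift [  8.3 157.  -11.7] turn [-0.006  0.004 -0.005]
```

View pics/t17c.png

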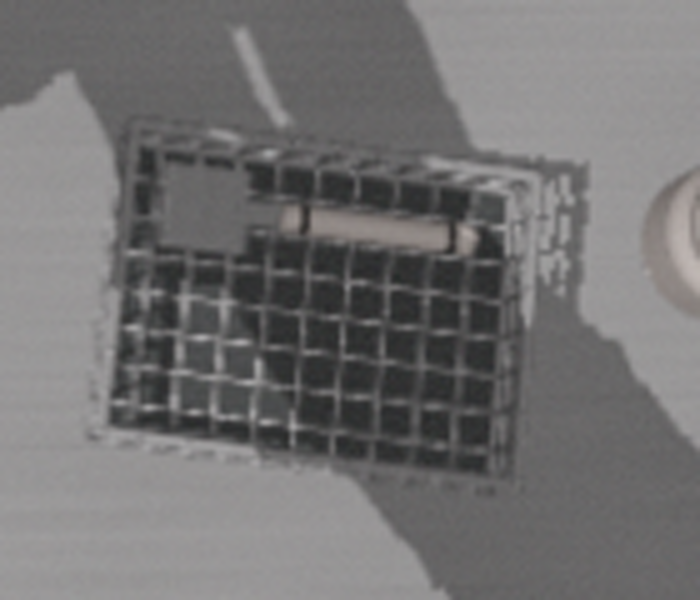

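Call:
play_rows --motion '[2,35,0,0,0,0,36,4,75,-5,0,0,0,36,6,112,-10,0,0,0,36,8,140,-12,0,0,0,36,8,155,-12,0,0,-0.005,36,8,157,-20,0,0,-0.005,36,8,157,-50,0,0,-0.005,36,8,157,-75,0,0,-0.005,36,8,157,-85,0,0,-0.005,36,8,157,-85,0,0,-0.005,36]'

```text
t: 29.57
eef_pos: [0.5655, 0.3138, 0.2529]
tcp_rot: [[-0.045, 0.999, -0.003], [0.999, 0.045, 0.003], [0.003, -0.003, -1.0]]
wrist_force: [-0.3, -0.3, -0.3]
width: 0.384
```

Run:
```python
from h import *
need(.5673,.3155,.2325,.0466)
im=read_camera("scene");crop(im,400,180,530,300,5,"pics/s18c.png")
```

```text
t 29.57 tcp [0.5655 0.3138 0.2529] jaw 0.0454 F [-0.3 -0.3 -0.3] w 36.1
shift [  1.8   1.7 -20.4] turn [-0.003 -0.003  0.001]
```

View pics/s18c.png

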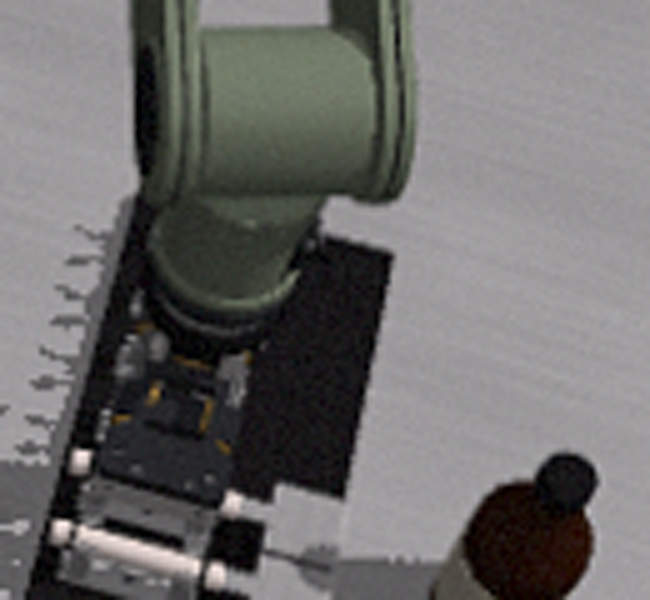

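Call:
play_rows --motion '[1,1,-10,0,0,0,36,1,1,-18,0,0,0,36,1,1,-21,0,0,0,36,1,1,-21,0,0,0,36,1,1,-21,0,0,0,10,1,1,-21,0,0,0,10,1,1,-21,0,0,0,10,1,1,-21,0,0,0,10,1,1,-21,0,0,0,10,1,1,-16,0,0,0,10,1,1,-11,0,0,0,10,1,1,-6,0,0,0,10,1,1,0,0,0,0,10,1,1,11,0,0,0,10,1,1,31,0,0,0,10,1,1,51,0,0,0,10,1,1,71,0,0,0,10,1,1,76,0,0,0,10]'

```text
t: 31.12
eef_pos: [0.5689, 0.3159, 0.3373]
tcp_rot: [[-0.045, 0.999, 0.009], [0.999, 0.045, 0.008], [0.007, 0.01, -1.0]]
wrist_force: [0.7, 0.1, 0.6]
width: 0.16
```

Run:
```python
from h import *
im=read_camera("scene");crop(im,400,180,530,300,5,"pics/s19c.png")
b=(0.4878,-0.2895,-.138)
need(*inb(b,-.003,-.029),.32,b[2])
```

```text
t 31.17 tcp [0.5689 0.3158 0.3367] jaw 0.0454 F [ 0.1 -0.  -0.2] w 15.1
shift [ -88.1 -633.6  -16.7] turn [-0.007  0.01  -0.183]
```

View pics/s19c.png

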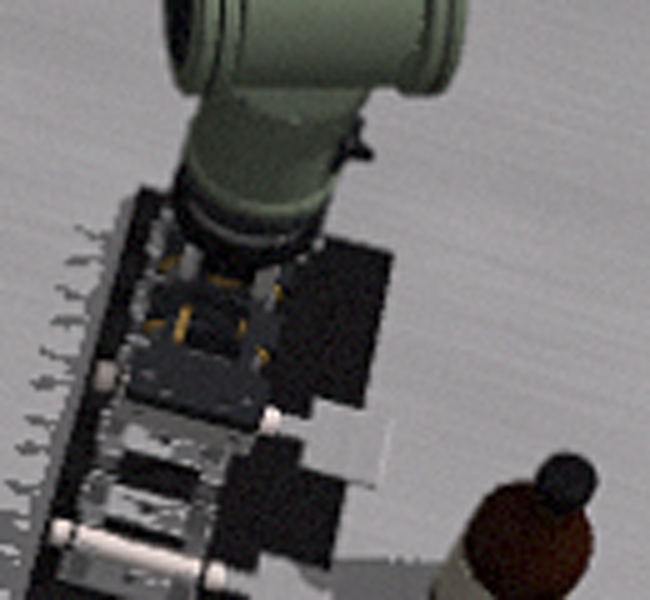

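Call:
play_rows --motion '[-3,-12,5,0,0.005,0,10,-6,-35,5,0,0.01,-0.01,10,-10,-65,5,0,0.01,-0.02,10,-14,-98,5,0,0.01,-0.03,10,-18,-131,5,0,0.01,-0.04,10,-22,-164,5,0,0.01,-0.05,10,-27,-197,5,0,0.01,-0.06,10,-32,-230,5,0,0.01,-0.07,10,-37,-263,5,0,0.01,-0.08,10,-42,-296,5,0,0.01,-0.09,10,-47,-329,5,0,0.01,-0.1,10,-52,-362,5,0,0.01,-0.11,10,-57,-395,5,0,0.01,-0.12,10,-62,-428,0,0,0.01,-0.13,10,-67,-461,-3,0,0.01,-0.14,10,-72,-494,-6,0,0.01,-0.15,10,-76,-527,-10,0,0.01,-0.16,10,-80,-560,-12,0,0.01,-0.17,10,-84,-590,-14,0,0.01,-0.183,10,-87,-615,-16,0,0.01,-0.183,10]'

```text
t: 32.83
eef_pos: [0.481, -0.3012, 0.32]
tcp_rot: [[0.139, 0.99, -0.001], [0.99, -0.139, 0.007], [0.007, -0.002, -1.0]]
wrist_force: [0.1, -0.7, 0.1]
width: 0.159
```

Call:
play_rows --motion '[-1,-10,0,0,0,0,10,-2,-20,0,0,0,0,10,-2,-20,0,0,0,0,10,-2,-20,0,0,0,0,10]'

```text
t: 33.17
eef_pos: [0.479, -0.3206, 0.3197]
tcp_rot: [[0.139, 0.99, -0.001], [0.99, -0.139, 0.008], [0.008, -0.002, -1.0]]
wrist_force: [-0.3, 0.6, -1.3]
width: 0.159
```

Run:
```python
from h import *
im=read_camera("scene");crop(im,160,120,340,260,4.2,"pics/s20c.png")
b=(0.4878,-0.2895,-.138)
need(*inb(b,-.003,-.029),.209,b[2])
```

```text
t 33.22 tcp [ 0.4792 -0.3201  0.3198] jaw -0.1384 F [-0.2 -0.2 -0.9] w 14.9
shift [   1.6    2.3 -110.8] turn [-0.008 -0.001  0.   ]
```

View pics/s20c.png

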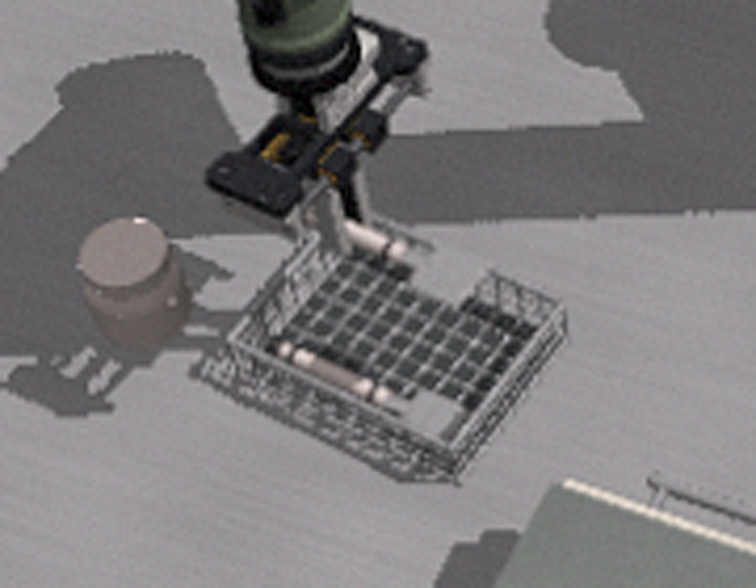

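Basket in place, scraper held level. Lower, release, lift and return.

Call:
play_rows --motion '[1,2,-25,-0.008,0,0,10,1,2,-50,-0.008,0,0,10,1,2,-75,-0.008,0,0,10,1,2,-93,-0.008,0,0,10,1,2,-104,-0.008,0,0,10,1,2,-111,-0.008,0,0,10,1,2,-111,-0.008,0,0,10,1,2,-111,-0.008,0,0,24,1,2,-111,-0.008,0,0,24,1,2,-111,-0.008,0,0,24,1,2,-105,-0.008,0,0,24,1,2,-90,-0.008,0,0,24,1,2,-60,-0.008,0,0,24,1,2,-25,-0.008,0,0,24,1,2,10,0,0,0,36,5,40,20,0,0,0.02,36,12,80,20,0,0,0.04,36,20,120,20,0,0,0.06,36,30,160,20,0,0,0.08,36,40,200,20,0,0,0.1,36]'

```text
t: 34.88
eef_pos: [0.5192, -0.1186, 0.3415]
tcp_rot: [[0.039, 0.999, 0.001], [0.999, -0.039, 0.007], [0.007, 0.001, -1.0]]
wrist_force: [0.5, 0.4, 1.0]
width: 0.388
```

Run:
```python
from h import *
im=read_camera("scene");crop(im,160,120,340,260,4.2,"pics/s21c.png")
need(.6153,.3177,.335,.0466)
```

```text
t 34.93 tcp [ 0.5202 -0.1121  0.3413] jaw -0.0321 F [0.4 3.  0.1] w 35.9
shift [ 95.1 429.8  -6.3] turn [-0.013  0.001  0.079]
```

View pics/s21c.png

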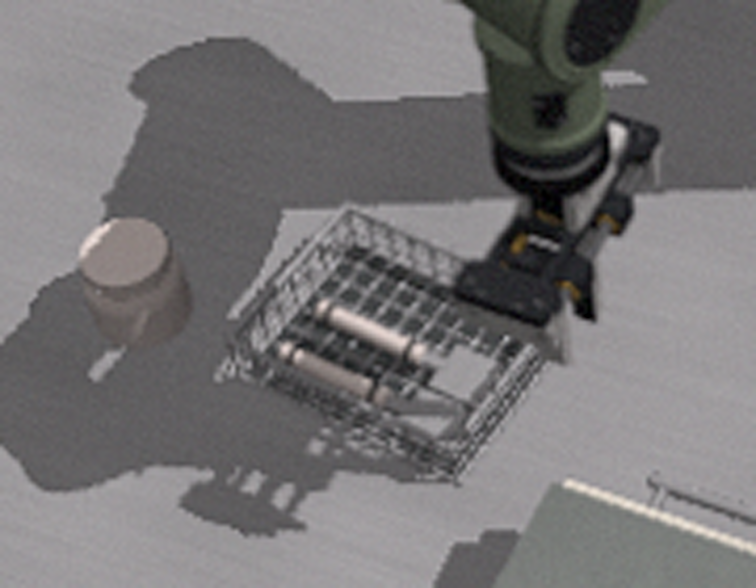

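Call:
play_rows --motion '[8,38,0,0,0,0.01,36,16,78,0,0,0,0.02,36,24,118,0,0,0,0.03,36,33,156,0,0,0,0.04,36,42,194,0,0,0,0.05,36,51,232,0,0,0,0.06,36,60,270,0,0,0,0.07,36,69,308,0,0,0,0.079,36,78,346,0,0,0,0.079,36,87,382,0,0,0,0.079,36,93,412,-6,-0.01,0,0.079,36,95,430,-6,-0.013,0,0.079,36,95,430,-30,-0.013,0,0.079,36,95,430,-60,-0.013,0,0.079,36,95,430,-85,-0.013,0,0.079,36,95,430,-85,-0.013,0,0.079,36]'

```text
t: 36.27
eef_pos: [0.6128, 0.317, 0.2504]
tcp_rot: [[-0.047, 0.999, -0.01], [0.999, 0.047, -0.003], [-0.003, -0.01, -1.0]]
wrist_force: [-0.9, -1.2, -1.1]
width: 0.383
```

Run:
```python
from h import *
need(.6153,.3177,.2325,.0466)
im=read_camera("scene");crop(im,400,180,530,300,5,"pics/s22c.png")
im=read_camera("top");crop(im,370,220,510,340,5,"pics/t22c.png")
```

```text
t 36.27 tcp [0.6128 0.317  0.2504] jaw 0.0471 F [-0.9 -1.2 -1.1] w 36.0
shift [  2.5   0.7 -17.9] turn [ 0.003 -0.01  -0.001]
```

View pics/s22c.png

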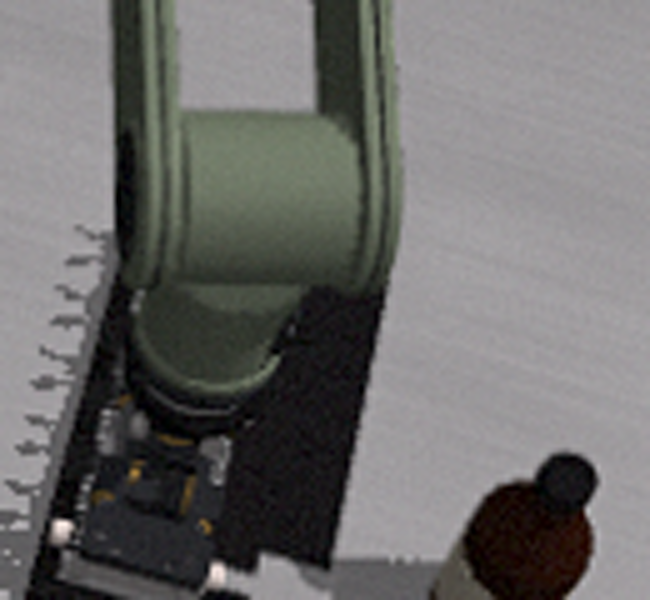

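View pics/t22c.png

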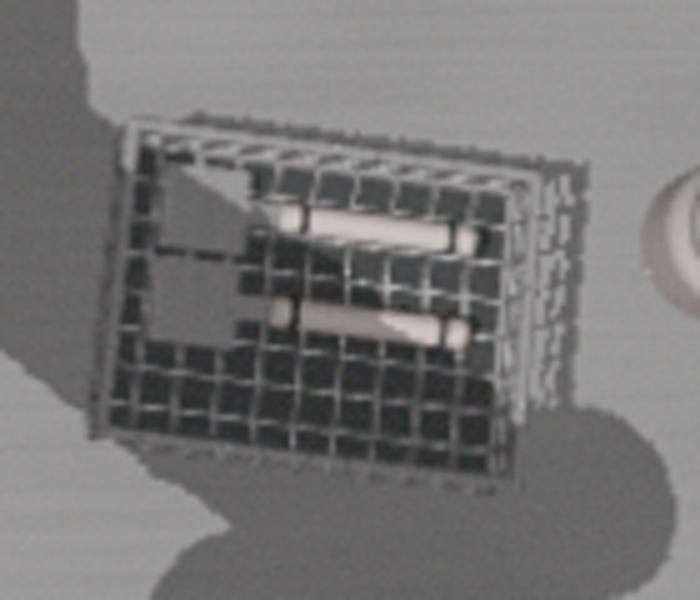

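Two scrapers lie flat in the basket. Grasp the last one.

Call:
play_rows --motion '[2,1,-8,0.003,-0.01,0,36,2,1,-15,0.003,-0.01,0,36,2,1,-18,0.003,-0.01,0,36,2,1,-18,0.003,-0.01,0,36,2,1,-18,0.003,-0.01,0,10,2,1,-18,0.003,-0.01,0,10,2,1,-18,0.003,-0.01,0,10,2,1,-18,0.003,-0.01,0,10,2,1,-18,0.003,-0.01,0,10,2,1,-13,0.003,-0.01,0,10,2,1,-8,0.003,-0.01,0,10,2,1,-3,0.003,-0.01,0,10,2,1,3,0.003,-0.01,0,10,2,1,14,0.003,-0.01,0,10,2,1,34,0.003,-0.01,0,10,2,1,54,0.003,-0.01,0,10,2,1,74,0.003,-0.01,0,10,2,1,79,0.003,-0.01,0,10]'

```text
t: 37.87
eef_pos: [0.6191, 0.3191, 0.3423]
tcp_rot: [[-0.046, 0.999, 0.021], [0.999, 0.046, 0.007], [0.006, 0.021, -1.0]]
wrist_force: [0.4, 1.6, -0.5]
width: 0.16
```

Run:
```python
from h import *
im=read_camera("scene");crop(im,400,180,530,300,5,"pics/s23c.png")
b=(0.4878,-0.2895,-.138)
need(*inb(b,-.046,-.029),.32,b[2])
```

```text
t 37.92 tcp [0.619  0.319  0.3417] jaw 0.0463 F [ 0.3  0.1 -1.6] w 15.2
shift [-180.8 -630.9  -21.7] turn [-0.005  0.021 -0.184]
```

View pics/s23c.png

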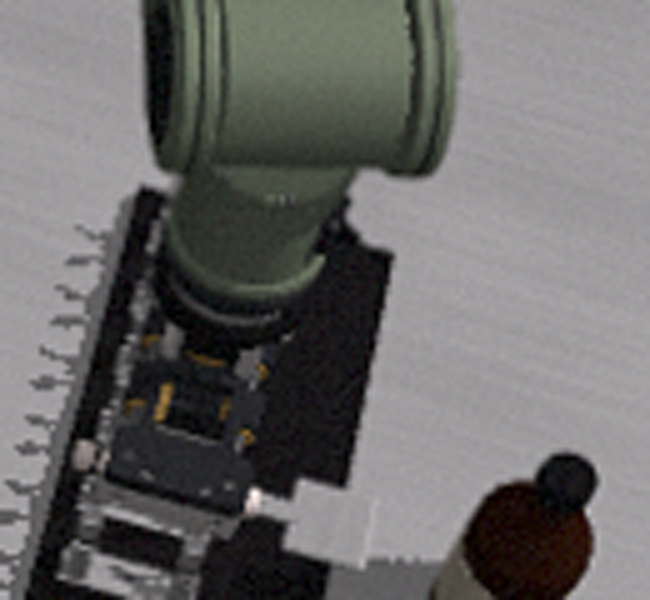

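Call:
play_rows --motion '[-5,-12,5,0,0.01,0,10,-13,-35,5,0,0.02,-0.01,10,-22,-65,5,0,0.02,-0.02,10,-32,-97,5,0,0.02,-0.03,10,-42,-129,5,0,0.02,-0.04,10,-52,-161,5,0,0.02,-0.05,10,-61,-193,5,0,0.02,-0.06,10,-70,-225,5,0,0.02,-0.07,10,-79,-257,5,0,0.02,-0.08,10,-88,-289,5,0,0.02,-0.09,10,-97,-321,5,0,0.02,-0.1,10,-106,-353,5,0,0.02,-0.11,10,-115,-385,0,0,0.02,-0.12,10,-124,-417,0,0,0.02,-0.13,10,-133,-449,-5,0,0.02,-0.14,10,-142,-481,-10,0,0.02,-0.15,10,-151,-513,-15,0,0.02,-0.16,10,-160,-545,-18,0,0.02,-0.17,10,-168,-575,-20,0,0.02,-0.184,10,-175,-600,-22,0,0.02,-0.184,10]'

```text
t: 39.58
eef_pos: [0.4431, -0.2832, 0.3194]
tcp_rot: [[0.139, 0.99, 0.002], [0.99, -0.139, 0.004], [0.004, 0.001, -1.0]]
wrist_force: [0.6, -0.3, -0.3]
width: 0.159
```

Call:
play_rows --motion '[-3,-12,0,0,0,0,10,-6,-24,0,0,0,0,10,-7,-30,0,0,0,0,10,-7,-30,0,0,0,0,10,-7,-30,0,0,0,0,10]'

```text
t: 40.0
eef_pos: [0.4364, -0.3126, 0.3194]
tcp_rot: [[0.139, 0.99, 0.002], [0.99, -0.139, 0.004], [0.004, 0.001, -1.0]]
wrist_force: [-0.5, -0.1, -1.9]
width: 0.158
```

Run:
```python
from h import *
im=read_camera("scene");crop(im,160,120,340,260,4.2,"pics/s24c.png")
b=(0.4878,-0.2895,-.138)
need(*inb(b,-.046,-.029),.209,b[2])
```

```text
t 40.05 tcp [ 0.4365 -0.3122  0.3194] jaw -0.1383 F [-0.3  0.7 -1.5] w 14.9
shift [   1.7    0.3 -110.4] turn [-0.004  0.002  0.   ]
```

View pics/s24c.png

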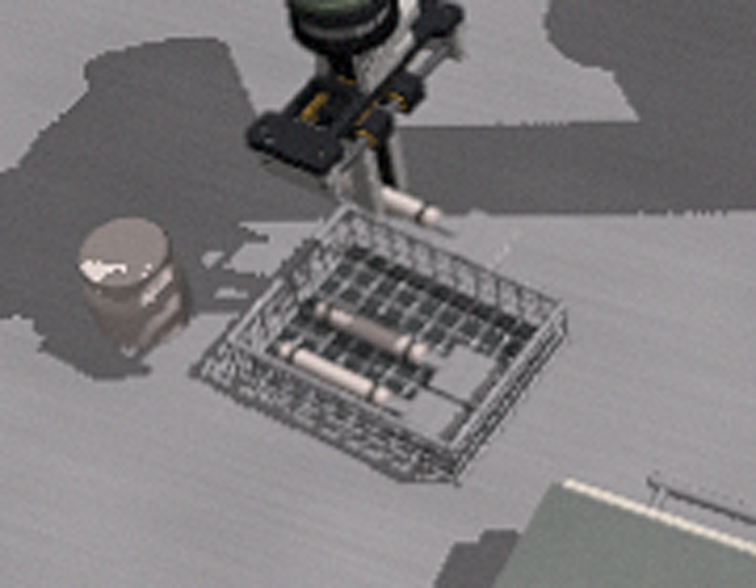

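Call:
play_rows --motion '[3,0,-25,-0.004,0,0,10,3,0,-50,-0.004,0,0,10,3,0,-70,-0.004,0,0,10,3,0,-85,-0.004,0,0,10,3,0,-97,-0.004,0,0,10,3,0,-106,-0.004,0,0,10,3,0,-110,-0.004,0,0,10,3,0,-110,-0.004,0,0,10]'

```text
t: 40.72
eef_pos: [0.4395, -0.3117, 0.2088]
tcp_rot: [[0.137, 0.991, 0.001], [0.991, -0.137, 0.001], [0.001, 0.001, -1.0]]
wrist_force: [-0.3, -1.2, -1.2]
width: 0.163
```

Run:
```python
from h import *
im=read_camera("scene");crop(im,160,120,340,260,4.2,"pics/s25c.png")
b=(0.4878,-0.2895,-.138)
need(*inb(b,-.045,-.029),.209,b[2])
```

```text
t 40.77 tcp [ 0.4398 -0.3121  0.2096] jaw -0.1379 F [-0.7  0.5 -0.1] w 15.1
shift [-0.6  0.1 -0.6] turn [-0.     0.002 -0.   ]
```

View pics/s25c.png

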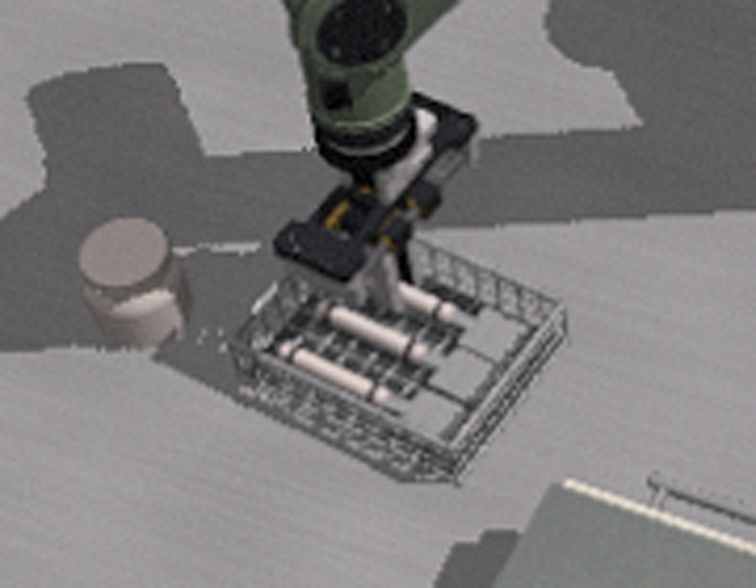

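Call:
play_rows --motion '[0,0,0,0,0,0,23,0,0,0,0,0,0,23,0,0,0,0,0,0,23,0,0,5,0,0,0,23,0,0,20,0,0,0,23,0,0,50,0,0,0,23,0,0,85,0,0,0,23,0,0,125,0,0,0,36,0,40,150,0,0,0,36,0,80,160,0,0,0,36,0,120,160,0,0,0,36,0,160,160,0,0,0,36,0,200,160,0,0,0,36,0,240,160,0,0,0,36,0,280,160,0,0,0,36,0,320,160,0,0,0,36,0,360,160,0,0,0,36,0,400,160,0,0,0,36,0,400,160,0,0,0,36,0,400,160,0,0,0,36]'

```text
t: 42.43
eef_pos: [0.4394, 0.0898, 0.3703]
tcp_rot: [[0.132, 0.991, 0.003], [0.991, -0.132, -0.0], [0.0, 0.003, -1.0]]
wrist_force: [0.1, 0.1, -0.2]
width: 0.385
```

Run:
```python
from h import *
im=read_camera("scene");crop(im,160,140,440,340,2.8,"pics/s26c.png")
im=read_camera("top");crop(im,220,140,540,340,2.45,"pics/t26c.png")
need(.5,0,.3)
```

```text
t 42.53 tcp [0.4398 0.0875 0.37  ] jaw -0.1377 F [ 0.6 -0.2 -0.5] w 35.9
shift [ 60.2 -87.5 -70. ] turn [0. 0. 0.]
```

View pics/s26c.png

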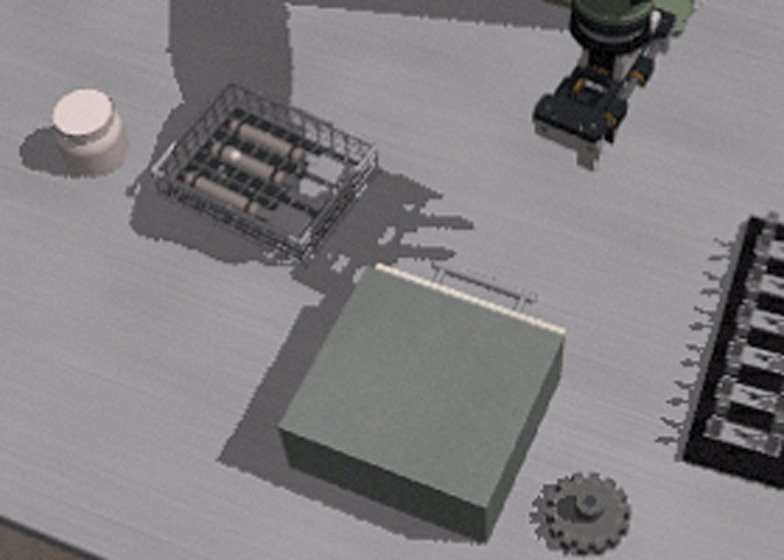

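View pics/t26c.png

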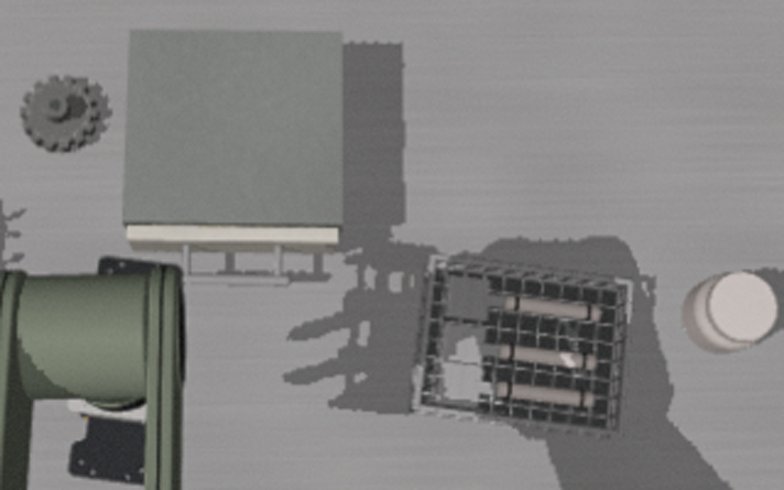

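Run:
```python
from h import *
for p in((187,280),(289,282)): print(at("top",(220+(p[0]+.5)/2.45-.5,140+(p[1]+.5)/2.45-.5),.052))
im=read_camera("scene");crop(im,205,160,305,245,7,"pics/s27c.png")
crop(im,160,140,520,340,2.2,"pics/s27d.png")
```

```text
[0.5577 0.0534 0.052 ]
[ 0.5543 -0.0503  0.052 ]
```

View pics/s27c.png

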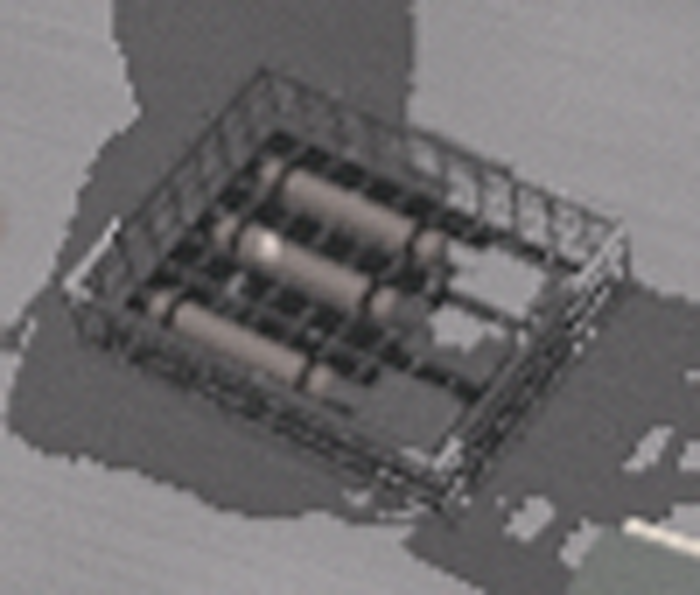

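View pics/s27d.png

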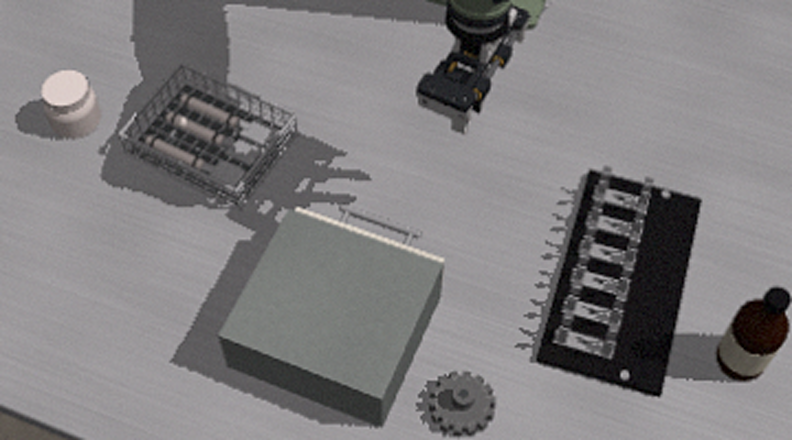

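```bash
python3 -c "
from cell import *
print(finish_job())"
```

```text
the job is handed in; nothing more can be done
None
```

The strip is cleared and the job is handed in at about 43 s of the 208 s allowed. No verdict is reported.

- **Tools:** five were present, three scrapers and two picks. One clip was empty from the start.
- **Picks:** I pulled the drawer out to its stop, where the wrist briefly read about 43 N. I laid both picks flat in it. They were seen flat just before I pushed the drawer in until it resisted at about 14 N.
- **Scrapers:** all three went side by side into the wire basket.

**Last checks:**
- **Strip:** all six clips are empty.
- **Basket:** it is upright, with all three scrapers lying flat below its rim. I saw no shift in it.
- **Drawer:** its front is flush with the unit. The camera puts the handle at x = 0.554–0.558 m, against 0.5585 m where it first resisted. That is a gap of 1 to 4 mm, inside the 8 mm allowed but partly reading error. I did not see the picks again once it was shut.
- **Bystanders:** by eye, the bottle, jar and gear stand where they were. I did not measure them again.
- **Arm:** it is clear of everything, and no grip slackening showed up.

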